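Seal the dry box: lay the lid down, set it on and press its corners home

TASK

Take the orange lid out of the dowel rack by its upper edge and lay it flat on the bench with its handle up, and let go of it. Then take it by its handle, set it squarely on the grey dry box so that it rests on the black gasket, and press it down one corner at a time, each corner fully home before the next, until the lid sits flat and sealed all round. Leave the other things on the bench where they are.

Things in the scene. Friction and masses are not known exactly. Their poses are not given: they have to be found in the camera images.
- lid: Loose orange lid, 0.35 kg: plate 120 (x) x 180 (y) x 10 mm (z), origin in the middle of its underside, z out of the handle side. Underneath a black plug 62 x 122 mm, 10 mm deep, centred. At the start it stands on a long edge in the rack: y level, z level and facing away from the robot, -x edge uppermost, 132 mm up. Lying flat it rests on its plug, underside 10 mm up. Either way round fits the box.
- lid_handle (a point): Middle of the top of the lid's handle, 46 mm above the lid's origin along its z: a solid black bar along the lid's y, 100 long, 16 wide (x), 36 mm high above the plate's top face.
- lid_dot (a point): One of four white dots on the lid's top face that mark where to press: this one at x -47, y -77, z 10 mm of the lid; the others at x +-47, y +-77 mm.
- rack: Fixed light wooden base 70 (x) x 200 (y) x 12 mm high, origin under its centre on the bench; y runs along the lid, x away from the robot. Four dark dowels, 8 mm thick, 70 mm high above the base, at x +-10.5, y +-75 mm, hold the lid with 1.5 mm play on each face: lift the lid 75 mm straight up to clear them.
- dry_box: Fixed grey box 130 (x) x 190 (y) x 70 mm high, origin under its centre on the bench. Flat flange at z 70 mm round a mouth 70 x 130 mm (4 mm play each side of the lid's plug). A black gasket stands 6 mm proud of the flange, in four pieces with corners at x +-45, y +-75 mm: the lid set on it has its underside 76 mm up; pressed home, underside 70, top face 80 mm up.
- gasket_a (a joint): Gasket corner piece at x = -45, y = -75 mm of the dry box: how far it is pressed down, m. 0: stands 6 mm proud; 0.006: level with the flange, corner home. It yields at about 8 N and stays where pressed; the lid's weight does not move it. The lid is stiff: pressing one corner lifts the opposite one.
- gasket_b (a joint): Gasket corner piece at x = -45, y = +75 mm of the dry box: how far it is pressed down, m. 0: stands 6 mm proud; 0.006: level with the flange, corner home. It yields at about 8 N and stays where pressed; the lid's weight does not move it. The lid is stiff: pressing one corner lifts the opposite one.
- gasket_c (a joint): Gasket corner piece at x = +45, y = +75 mm of the dry box: how far it is pressed down, m. 0: stands 6 mm proud; 0.006: level with the flange, corner home. It yields at about 8 N and stays where pressed; the lid's weight does not move it. The lid is stiff: pressing one corner lifts the opposite one.
- gasket_d (a joint): Gasket corner piece at x = +45, y = -75 mm of the dry box: how far it is pressed down, m. 0: stands 6 mm proud; 0.006: level with the flange, corner home. It yields at about 8 N and stays where pressed; the lid's weight does not move it. The lid is stiff: pressing one corner lifts the opposite one.
- blank: Bystander: dark wood blank lying down, 150 x 45 x 22 mm high, origin at the middle of its underside.
- glue: Bystander: glue bottle with a red cap, 54 mm across, 150 mm high, origin under its centre.
- jar: Bystander: amber jar, 64 mm across, 80 mm high, origin under its centre.
- mallet: Bystander: white-headed mallet lying down, head 65 x 110 x 50 mm high, handle 190 mm towards its -x, origin under the head's centre.
- driver: Bystander: screwdriver with a blue handle lying along its x axis, origin under its middle.
- cup: Bystander: blue cup, 72 mm across, 85 mm high, origin under its centre.
- sander: Bystander: cork-faced sanding block, 110 x 60 x 34 mm high, origin under its centre.
Not all that is in view belongs to the job. What is meant by the lid is not purple, and is the larger of those in its own colour.

How it is judged:
By the outcome, as a careful person would: the job done as asked, in the order asked, and still so for the second after the job is handed in, with the robot touching nothing.
It also fails if it takes over 69 s, if anything falls off the work surface, if the arm or the gripper's body presses on something with over 40 N, if the wrist force passes 120 N, or if a joint passes its speed limit or range.

ROBOT

A 6-joint arm with a two-finger parallel gripper is mounted at the origin on the work surface. World frame = base frame: x ahead of the robot, y to its left, z up, the work surface at z = 0. Lengths are in m, angles in rad, forces in N, time in s.
With the tool pointing down it reaches from about 0.25 to 0.775 m from the base axis. Payload 4 kg.
Tool frame: the origin (TCP) lies at the very end of the fingers, on their centre line; the grasp point (between the pads) lies 19 mm behind it; z points along the fingers, x is the direction in which the jaws open and shut, and the axes are right-handed (so a half turn about z gives the same grasp; the last joint's range is limited). The gripper opens to 94 mm and grips with 3 to 60 N. Pads are 16 mm wide; open, the fingers measure 119 mm over their backs; the gripper's body (75 mm by 177 mm) begins 78 mm behind the grasp point.
Start: joints at [1.178, 0.087, 1.371, -0, 1.684, -0.103], TCP at [0.157, 0.527, 0.176] pointing down, gripper open.
Joint ranges: [-3.1, 3.1], [-0.76, 2.03], [0.27, 2.55], [-1.08, 4.22], [0.17, 2.65], [-2.57, 2.57]. Speed limits (rad/s): [2.79, 2.79, 3.14, 3.14, 3.14, 3.14].

INTERFACE

Orientations are given as [roll, pitch, yaw] about the fixed x, y, z axes, in that order (R = Rz(yaw) Ry(pitch) Rx(roll)).
In Python, from bench import robot, cams, ticket gives the robot as it stands.
- The arm moves only by the tool jog_arm, never from a script. Its argument "series" is a list of rows, each an object of numbers: "x", "y", "z": the shift along the tool's x, y, z in m; "rx", "ry", "rz": the turn, a rotation vector about the tool's x, y, z in degrees. A call has 1 to 12 rows; each row shifts and turns the pose as measured when the row begins, along the tool's axes as they then stand; what a row does not reach is not made up. A row lasts 1/12 s, in which the tool goes at most 41.7 mm and 7.16 degrees, less where a joint would pass 70% of its speed; a pose out of reach is approached as far as the arm can. A call with a gripper value outside its range is refused whole. "claw" is the opening, from 0 (shut) to 1 (fully open), set as the call begins (left out, the last holds). The fingers move at their own pace and stop on an object; the grip force is fixed at half the most. Time passes only in rows, so rows that do not move let the fingers close. It gives the time, the measured TCP pose, the force and the opening at its end, in the units of the state.
- robot.get_obs(): the state, without advancing time (a new reading comes with each control period).
- cams.snapshot(name): name is "scene" or "top" or "wrist"; returns a dict with "img" (420x560x3 uint8, red, green, blue), "mtx" (3x3 intrinsics, pixels), "origin" and "attitude" of the camera in the world. Camera axes: x right, y down, z forward; pixel columns grow to the right and rows downward; lengths in m; the calibration is good to about 2 mm. The wrist camera is an equidistant fisheye: a pixel r from the principal point sees the ray r / f radians off the axis. A picture is of the moment at which its call begins. There is no depth.
- ticket.close_job(): hands the job in, once; it reports no verdict.
Trained networks look in a picture, given as the dict that the camera call returned (one of the last four; its "shot" number tells which), for a name from the list of things; names that differ only in an ending like _2 or _b are one class to them, and where a whole thing is asked for, a point or a joint stands for the part that bears it (a point fixed in the world has none). Each returns a list of dicts, best first, with "p" (0 to 1); they miss things now and then, are a little off and sometimes report something else, mostly with a low value. They report only what shows in the picture. A call takes as long as a camera call. They do not tell look-alikes from the thing itself.
- cams.look_for(thing, picture): "bbox" ([left, top, width, height] in pixels, round what is visible of it).
The state is a dict: "time": time; "joint_positions": joint angles; "qvel": joint speeds; "joint_torque": joint torques, N m; "tool_pos": TCP position; "ee_rot": TCP orientation; "wrist_force": force on the tool from outside, world axes, zero at the start; "wrist_torque": the same for the moment, N m; "width": finger opening in m.
Only numpy, scipy, OpenCV 4.12 (cv2) and the standard library are available. Lean on these libraries where they do the work, as an engineer would, in place of code of your own. Each camera call takes 0.05 s, during which the arm holds its last target.

## Working session

There is one attempt and no reset: what is moved stays moved. The work goes in short steps, Python scripts to look and compute and a tool call to move; the robot and the scene stay as the last step left them, time stands still between calls to the robot, and variables do not carry over. Pictures are saved under pics/ and viewed, and the job is handed in when it is done.

Besides the shell and the picture viewer there is one more tool, called by a JSON object that holds its "fn" and its "kwargs". jog_arm: Moves the arm, as the interface text tells. Its arguments: {"type":"object","properties":{"series":{"type":"array","items":{"type":"object","properties":{"x":{"type":"number"},"y":{"type":"number"},"z":{"type":"number"},"rx":{"type":"number"},"ry":{"type":"number"},"rz":{"type":"number"}}}},"claw":{"type":"number"}},"required":["series"]}

```bash
ls; mkdir -p pics; python3 - <<'E'
from bench import robot,cams,ticket
import cv2,json
o=robot.get_obs();print(o)
for n in ["scene","top"]:
    s=cams.snapshot(n);cv2.imwrite(f"pics/{n}0.png",s["img"][:,:,::-1])
    print(n,s["mtx"],s["origin"],s["attitude"])
    for t in ["lid","rack","dry_box","lid_handle","lid_dot"]:
        print(t,[(r["p"],r["bbox"]) for r in cams.look_for(t,s)][:4])
E
```

```text
pics
{'time': 0.0, 'joint_positions': array([ 1.17790762e+00,  8.79602377e-02,  1.37231105e+00, -9.62814939e-06,
        1.68356942e+00, -1.03119433e-01]), 'qvel': array([-0.00053488, -0.00035487, -0.00166272,  0.00071105, -0.00024713,
        0.00025003]), 'joint_torque': array([-2.47733391e-03, -3.40198731e+01, -3.02419209e+01,  7.14308512e-02,
        3.35376954e-02, -2.06872000e-04]), 'tool_pos': array([0.15692789, 0.52648011, 0.17517258]), 'ee_rot': array([-3.14137076e+00,  2.23709124e-03,  1.28102623e+00]), 'wrist_force': array([-0.23330687,  0.28755087,  0.16810207]), 'wrist_torque': array([-0.05109633, -0.01767502,  0.02306342]), 'width': 0.09383017134481214}
scene [[450.86221831   0.         280.62085988]
 [  0.         450.86221831 206.13434544]
 [  0.           0.           1.        ]] [0.86066348 0.73129056 1.05787657] [-2.45670016  0.01811877  2.66245945]
lid [(0.97, [206.8, 136.1, 30.7, 68.0]), (0.92, [305.0, 102.7, 21.9, 45.7]), (0.82, [321.8, 183.5, 59.0, 50.6])]
rack [(0.78, [209.7, 170.6, 40.2, 39.2]), (0.61, [178.5, 215.2, 24.5, 46.6]), (0.25, [280.8, 228.6, 27.5,
[... 300 characters left out ...]
6.3, 137.0, 33.5, 58.2]), (0.71, [301.6, 105.0, 22.1, 40.5])]
top [[521.8970318    0.         279.32622681]
 [  0.         521.8970318  205.50140018]
 [  0.           0.           1.        ]] [0.4074775  0.01554368 1.64010686] [-3.08972014 -0.01133245 -1.55348104]
lid [(0.81, [342.8, 282.5, 48.4, 15.8]), (0.68, [316.8, 160.8, 65.3, 19.2]), (0.6, [216.0, 234.4, 53.8, 36.0]), (0.19, [401.9, 134.9, 29.3, 41.8])]
rack [(0.85, [310.4, 167.3, 68.4, 23.2])]
dry_box [(0.91, [176.6, 151.5, 84.1, 57.4])]
lid_handle [(0.9, [347.1, 283.2, 44.6, 18.5]), (0.76, [313.9, 161.2, 66.1, 19.2]), (0.59, [215.8, 236.7, 51.6, 35.8])]
lid_dot [(0.95, [316.8, 159.7, 67.2, 25.9]), (0.61, [343.7, 279.9, 50.4, 19.9])]
```

```bash
python3 - <<'E'
import cv2
for n in ["scene","top"]:
    i=cv2.imread(f"pics/{n}0.png")
    cv2.imwrite(f"pics/{n}0c.png",cv2.resize(i[90:330,140:440] if n=="scene" else i[100:340,140:440],None,fx=2.5,fy=2.5,interpolation=cv2.INTER_CUBIC))
E
```

```text
(no output)
```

View pics/scene0.png

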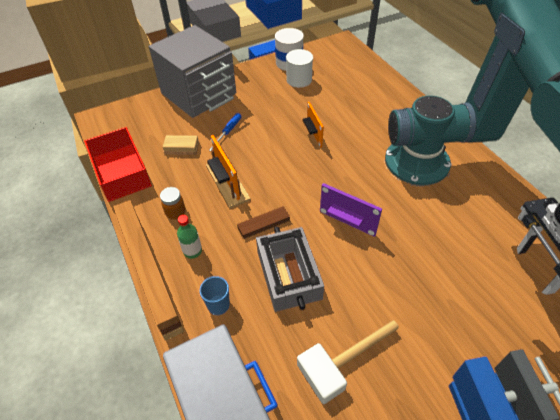

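View pics/top0.png

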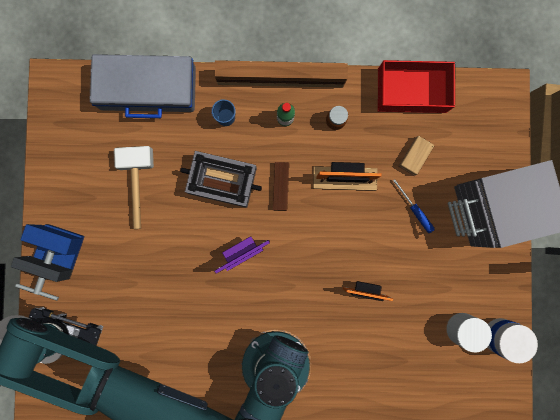

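```bash
sleep 1
```

```text
(no output)
```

View pics/scene0c.png

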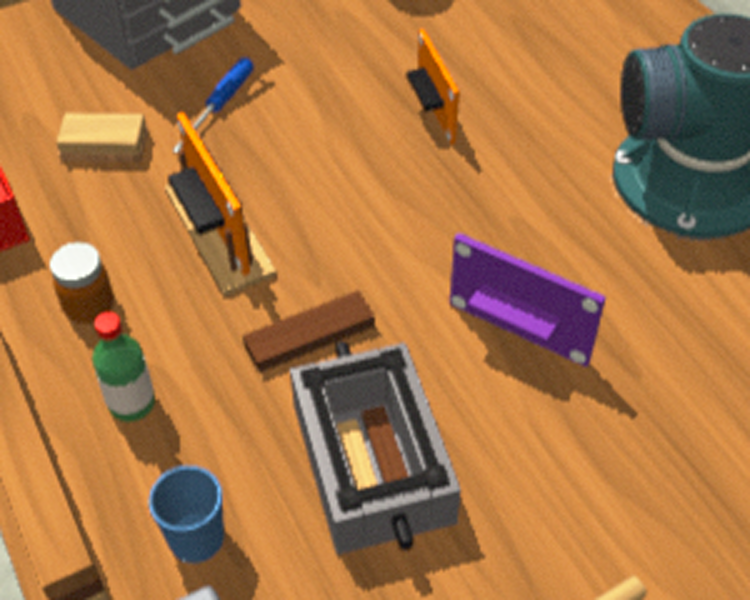

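View pics/top0c.png

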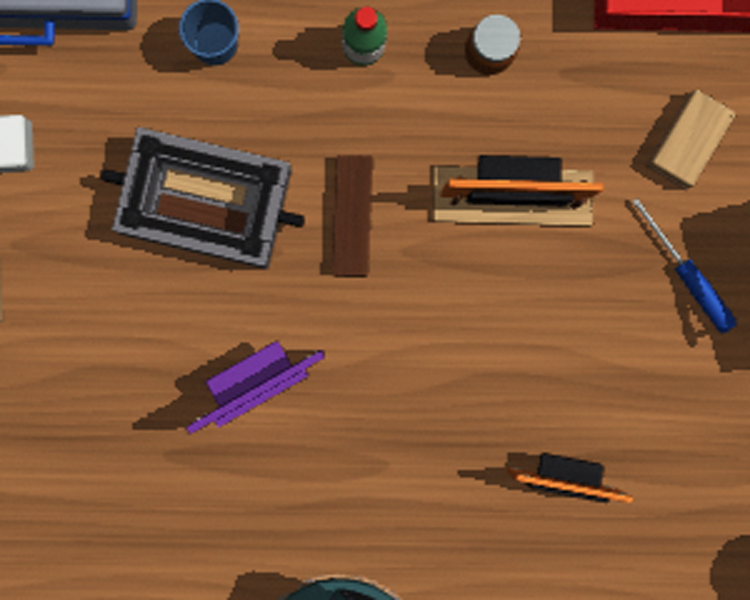

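The candidates are the orange lid in the rack at top px (347,174), a smaller orange lid at (369,291) and a purple one at (240,253). I choose the one in the rack, since it is the larger orange one and has the four dowels. I'll check it in a close crop and zoom in for measuring.

```bash
python3 - <<'E'
import cv2
i=cv2.imread("pics/top0.png")
cv2.imwrite("pics/z_rack.png",cv2.resize(i[150:205,300:392],None,fx=8,fy=8,interpolation=cv2.INTER_CUBIC))
cv2.imwrite("pics/z_box.png",cv2.resize(i[142:216,170:270],None,fx=8,fy=8,interpolation=cv2.INTER_CUBIC))
E
```

```text
(no output)
```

View pics/z_rack.png

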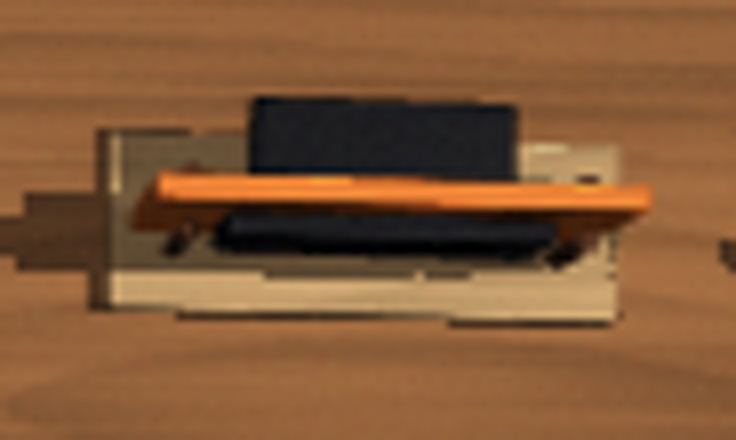

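View pics/z_box.png

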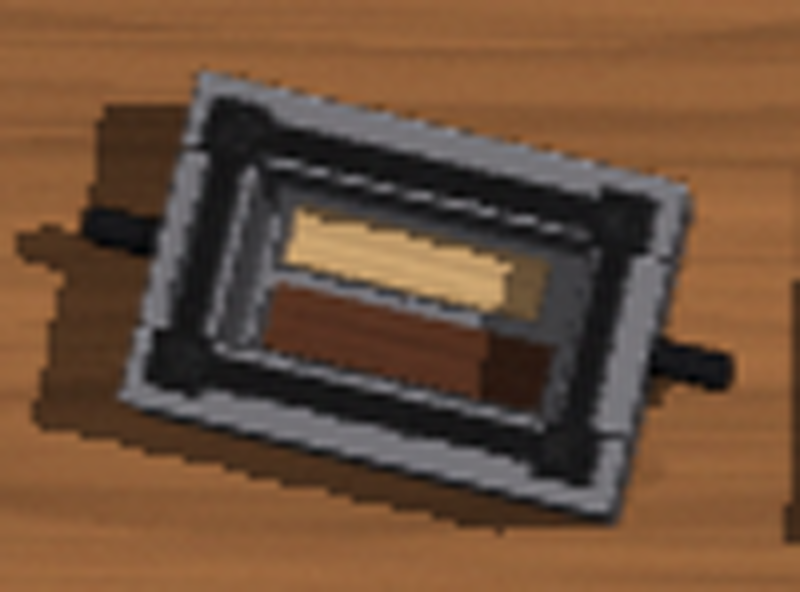

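The crop shows an orange plate standing between dark dowels on the light rack base. The handle is on the far side, and the upper edge runs from about px (320,173) to (381,175). I read the box flange corners at px (195,151), (256,165), (246,207) and (185,191).

```bash
cat > h.py <<'E'
import numpy as np,cv2
from scipy.spatial.transform import Rotation as R
def rot(a): return R.from_euler('xyz',a).as_matrix()
TOP=dict(mtx=np.array([[521.897,0,279.326],[0,521.897,205.501],[0,0,1]]),origin=np.array([0.4074775,0.01554368,1.64010686]),attitude=np.array([-3.08972014,-0.01133245,-1.55348104]))
def onz(s,px,z):
    px=np.atleast_2d(np.array(px,float));K=s["mtx"]
    d=np.c_[(px-K[:2,2])/[K[0,0],K[1,1]],np.ones(len(px))]@rot(s["attitude"]).T
    o=np.array(s["origin"]);return o+d*((z-o[2])/d[:,2])[:,None]
def proj(s,P):
    P=np.atleast_2d(P);c=(P-np.array(s["origin"]))@rot(s["attitude"]);K=s["mtx"]
    return c[:,:2]/c[:,2:]*[K[0,0],K[1,1]]+K[:2,2]
def crop2px(c,x0,y0,f): return (np.array(c,float)+.5)/f-.5+[x0,y0]
E
python3 - <<'E'
from h import *
e=onz(TOP,crop2px([(158,172),(652,188),(650,212),(158,196)],300,150,8),.132)
print(e.round(4),e.mean(0), np.linalg.norm(e[0]-e[1]),np.linalg.norm(e[0]-e[3]),np.degrees(np.arctan2(*(e[0]-e[1])[[0,1]])))
r=onz(TOP,crop2px([(110,130),(618,146),(612,322),(105,306)],300,150,8),.012);print(r.round(4),r.mean(0),np.linalg.norm(r[0]-r[1]),np.linalg.norm(r[0]-r[3]))
b=onz(TOP,crop2px([(203,72),(690,188),(612,522),(125,398)],170,142,8),.07);print(b.round(4),b.mean(0))
for i in range(4): print(np.linalg.norm(b[i]-b[(i+1)%4]))
d=b[0]-b[1]+b[3]-b[2];print('box y-axis ang',np.degrees(np.arctan2(d[1],d[0])))
d=b[0]-b[3]+b[1]-b[2];print('box x-axis ang',np.degrees(np.arctan2(d[1],d[0])))
# gasket corners
g=onz(TOP,crop2px([(237,127),(622,218),(565,452),(182,360)],170,142,8),.076);print(g.mean(0));
E
```

```text
[[ 0.5884 -0.1147  0.132 ]
 [ 0.5859 -0.2945  0.132 ]
 [ 0.5771 -0.2939  0.132 ]
 [ 0.5796 -0.1148  0.132 ]] [ 0.58272251 -0.20445592  0.132     ] 0.17989833800598054 0.008757922917583027 0.7936263069771663
[[ 0.6189 -0.1059  0.012 ]
 [ 0.6164 -0.3057  0.012 ]
 [ 0.547  -0.3039  0.012 ]
 [ 0.5497 -0.105   0.012 ]] [ 0.5829955  -0.20511879  0.012     ] 0.19977550795769278 0.06930332193269875
[[0.651  0.2572 0.07  ]
 [0.6104 0.0724 0.07  ]
 [0.4836 0.0992 0.07  ]
 [0.527  0.2833 0.07  ]] [0.56800445 0.17801802 0.07      ]
0.1892280389442068
0.12968686436688528
0.1891512379175382
0.12677293421904415
box y-axis ang 77.16452975880988
box x-axis ang -11.920560173639148
[0.56944945 0.1797081  0.076     ]
```

{"fn": "jog_arm", "kwargs": {"series": [{"rz":6.8,"z":-0.01},{"rz":6.8,"z":-0.01},{"rz":6.8,"z":-0.01},{"rz":6.8,"z":-0.01},{"rz":6.8,"z":-0.01},{"rz":6.8,"z":-0.01},{"rz":6.8,"z":-0.01},{"rz":6.8,"z":-0.01},{"rz":6.8,"z":-0.01},{"rz":6.8},{"rz":6.2}], "claw": 0.5}}

```text
invalid input
```

{"fn": "jog_arm", "kwargs": {"series": [{"x":0,"y":0,"z":-0.01,"rx":0,"ry":0,"rz":6.8}]}}

```text
time: 0.68
tool_pos: [0.1567, 0.5259, 0.1843]
ee_rot: [3.141, 0.004, 1.16]
wrist_force: [-0.3, -0.1, -0.4]
width: 0.0938
```

{"fn": "jog_arm", "kwargs": {"series": [{"rz":6.8,"z":-0.01},{"rz":6.8,"z":-0.01},{"rz":6.8,"z":-0.01},{"rz":6.8,"z":-0.01},{"rz":6.8,"z":-0.01},{"rz":6.8,"z":-0.01},{"rz":6.8,"z":-0.01},{"rz":6.8,"z":-0.01},{"rz":6.8},{"rz":6.2}]}}

```text
invalid input
```

{"fn": "jog_arm", "kwargs": {"series": [{"x":0,"y":0,"z":-0.01,"rx":0,"ry":0,"rz":6.8},{"x":0,"y":0,"z":-0.01,"rx":0,"ry":0,"rz":6.8},{"x":0,"y":0,"z":-0.01,"rx":0,"ry":0,"rz":6.8},{"x":0,"y":0,"z":-0.01,"rx":0,"ry":0,"rz":6.8},{"x":0,"y":0,"z":-0.01,"rx":0,"ry":0,"rz":6.8},{"x":0,"y":0,"z":-0.01,"rx":0,"ry":0,"rz":6.8},{"x":0,"y":0,"z":-0.01,"rx":0,"ry":0,"rz":6.8},{"x":0,"y":0,"z":-0.01,"rx":0,"ry":0,"rz":6.8},{"x":0,"y":0,"z":0,"rx":0,"ry":0,"rz":6.8},{"x":0,"y":0,"z":0,"rx":0,"ry":0,"rz":6.2}], "claw": 0.5}}

```text
time: 1.52
tool_pos: [0.1569, 0.5266, 0.2701]
ee_rot: [3.14, 0.001, -0.077]
wrist_force: [0.3, -0.3, 0.1]
width: 0.0472
```

{"fn": "jog_arm", "kwargs": {"series": [{"x":0.02,"y":0.03,"z":0,"rx":0,"ry":0,"rz":-3.5},{"x":0.02,"y":0.034,"z":0,"rx":0,"ry":0,"rz":0},{"x":0.02,"y":0.034,"z":0,"rx":0,"ry":0,"rz":0},{"x":0.02,"y":0.034,"z":0,"rx":0,"ry":0,"rz":0},{"x":0.02,"y":0.034,"z":0,"rx":0,"ry":0,"rz":0},{"x":0.02,"y":0.034,"z":0,"rx":0,"ry":0,"rz":0},{"x":0.02,"y":0.034,"z":0,"rx":0,"ry":0,"rz":0},{"x":0.02,"y":0.034,"z":0,"rx":0,"ry":0,"rz":0},{"x":0.02,"y":0.034,"z":0,"rx":0,"ry":0,"rz":0},{"x":0.02,"y":0.034,"z":0,"rx":0,"ry":0,"rz":0},{"x":0.02,"y":0.034,"z":0,"rx":0,"ry":0,"rz":0},{"x":0.02,"y":0.034,"z":0,"rx":0,"ry":0,"rz":0}]}}

```text
time: 2.52
tool_pos: [0.3937, 0.1071, 0.2701]
ee_rot: [-3.14, -0.005, -0.002]
wrist_force: [0.3, 1.6, 1.3]
width: 0.047
```

```bash
python3 - <<'E'
from bench import robot
print({k:v.round(3) if hasattr(v,'round') else v for k,v in robot.get_obs().items()})
E
```

```text
{'time': 2.5167, 'joint_positions': array([ 1.250e-01, -2.340e-01,  1.487e+00,  1.000e-03,  1.883e+00,
        1.270e-01]), 'qvel': array([-1.173,  0.225, -0.183,  0.011, -0.063, -1.158]), 'joint_torque': array([  4.095, -22.535, -29.565,  -0.084,   0.316,   0.934]), 'tool_pos': array([0.394, 0.107, 0.27 ]), 'ee_rot': array([-3.14e+00, -5.00e-03, -2.00e-03]), 'wrist_force': array([0.326, 1.572, 1.271]), 'wrist_torque': array([-0.009, -0.004,  0.025]), 'width': 0.04703990781883351}
```

{"fn": "jog_arm", "kwargs": {"series": [{"x":0.021,"y":0.034,"z":0,"rx":0,"ry":0,"rz":0},{"x":0.021,"y":0.034,"z":0,"rx":0,"ry":0,"rz":0},{"x":0.021,"y":0.034,"z":0,"rx":0,"ry":0,"rz":0},{"x":0.021,"y":0.034,"z":0,"rx":0,"ry":0,"rz":0},{"x":0.021,"y":0.034,"z":0,"rx":0,"ry":0,"rz":0},{"x":0.021,"y":0.034,"z":0,"rx":0,"ry":0,"rz":0},{"x":0.021,"y":0.034,"z":0,"rx":0,"ry":0,"rz":0},{"x":0.021,"y":0.034,"z":0,"rx":0,"ry":0,"rz":0},{"x":0.015,"y":0.03,"z":0,"rx":0,"ry":0,"rz":0},{"x":0,"y":0,"z":0,"rx":0,"ry":0,"rz":0},{"x":0,"y":0,"z":0,"rx":0,"ry":0,"rz":0}]}}

```text
time: 3.43
tool_pos: [0.5815, -0.2193, 0.2687]
ee_rot: [-3.139, -0.009, -0.015]
wrist_force: [0.2, 0.7, 0.3]
width: 0.047
```

```bash
python3 - <<'E'
from bench import robot,cams
from h import *
s=cams.snapshot("wrist");cv2.imwrite("pics/w1.png",s["img"][:,:,::-1]);print(s["mtx"],s["origin"],s["attitude"])
s=cams.snapshot("scene");cv2.imwrite("pics/s1.png",s["img"][:,:,::-1])
print({k:v.round(3) if hasattr(v,'round') else v for k,v in robot.get_obs().items()})
E
```

```text
[[325.1922621    0.         280.97854887]
 [  0.         325.1922621  211.1789781 ]
 [  0.           0.           1.        ]] [ 0.58062462 -0.14248509  0.47742044] [ 2.87329462 -0.00844109 -0.01521897]
{'time': 3.5333, 'joint_positions': array([-0.454,  0.245,  1.008,  0.006,  1.882, -0.439]), 'qvel': array([ 0.025, -0.035,  0.011,  0.01 ,  0.009, -0.   ]), 'joint_torque': array([-7.6000e-01, -4.0289e+01, -3.0608e+01, -2.0000e-03, -5.5000e-02,
       -5.0000e-03]), 'tool_pos': array([ 0.581, -0.218,  0.269]), 'ee_rot': array([-3.139, -0.008, -0.013]), 'wrist_force': array([0.158, 0.335, 0.161]), 'wrist_torque': array([-0.117,  0.083, -0.01 ]), 'width': 0.047040648475180545}
```

View pics/w1.png

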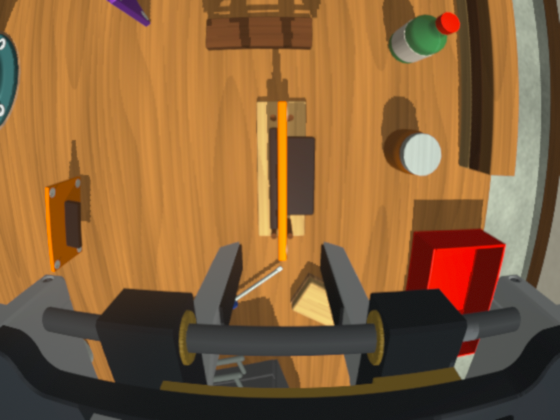

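View pics/s1.png

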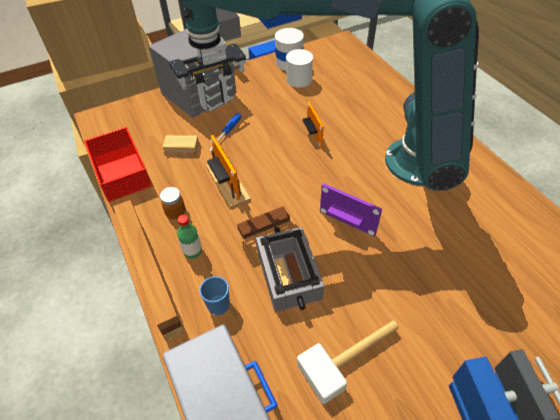

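{"fn": "jog_arm", "kwargs": {"series": [{"x":0.002,"y":-0.013,"z":0.02,"rx":0,"ry":-0.4,"rz":0},{"x":0,"y":0,"z":0.03,"rx":0,"ry":0,"rz":0},{"x":0,"y":0,"z":0.03,"rx":0,"ry":0,"rz":0},{"x":0,"y":0,"z":0.03,"rx":0,"ry":0,"rz":0},{"x":0,"y":0,"z":0.02,"rx":0,"ry":0,"rz":0},{"x":0,"y":0,"z":0.01,"rx":0,"ry":0,"rz":0},{"x":0,"y":0,"z":0,"rx":0,"ry":0,"rz":0},{"x":0,"y":0,"z":0,"rx":0,"ry":0,"rz":0}]}}

```text
time: 4.2
tool_pos: [0.5838, -0.1924, 0.1348]
ee_rot: [3.14, -0.017, 0.001]
wrist_force: [0.0, 0.3, -0.0]
width: 0.0468
```

{"fn": "jog_arm", "kwargs": {"series": [{"x":-0.001,"y":0.012,"z":0.01,"rx":0,"ry":-0.9,"rz":0.8},{"x":0,"y":0,"z":0.008,"rx":0,"ry":0,"rz":0},{"x":0,"y":0,"z":0.005,"rx":0,"ry":0,"rz":0},{"x":0,"y":0,"z":0,"rx":0,"ry":0,"rz":0},{"x":0,"y":0,"z":0,"rx":0,"ry":0,"rz":0}]}}

```text
time: 4.62
tool_pos: [0.5862, -0.2067, 0.1168]
ee_rot: [3.135, -0.011, -0.014]
wrist_force: [1.2, -1.0, -0.2]
width: 0.047
```

{"fn": "jog_arm", "kwargs": {"series": [{"x":-0.003,"y":-0.001,"z":0.006,"rx":0.3,"ry":-0.6,"rz":0},{"x":0,"y":0,"z":0.003,"rx":0,"ry":0,"rz":0},{"x":0,"y":0,"z":0,"rx":0,"ry":0,"rz":0},{"x":0,"y":0,"z":0,"rx":0,"ry":0,"rz":0}]}}

```text
time: 4.95
tool_pos: [0.5836, -0.2062, 0.1078]
ee_rot: [3.14, -0.001, -0.014]
wrist_force: [0.2, -0.5, -0.5]
width: 0.047
```

```bash
python3 - <<'E'
from bench import robot,cams
from h import *
s=cams.snapshot("wrist");cv2.imwrite("pics/w2.png",s["img"][:,:,::-1])
print({k:v.round(4) if hasattr(v,'round') else v for k,v in robot.get_obs().items()})
E
```

```text
{'time': 5.0, 'joint_positions': array([-4.3070e-01,  2.6090e-01,  1.3062e+00, -8.0000e-04,  1.5736e+00,
       -4.1620e-01]), 'qvel': array([-0.0015, -0.0034, -0.0043, -0.001 ,  0.0007, -0.0001]), 'joint_torque': array([ 6.00000e-04, -4.11326e+01, -2.99965e+01,  6.11000e-02,
        3.33000e-02,  1.00000e-04]), 'tool_pos': array([ 0.5836, -0.2062,  0.1078]), 'ee_rot': array([ 3.1405e+00, -5.0000e-04, -1.4500e-02]), 'wrist_force': array([-0.002 , -0.2669, -0.0599]), 'wrist_torque': array([-0.0781,  0.0954,  0.0432]), 'width': 0.04712510372680667}
```

View pics/w2.png

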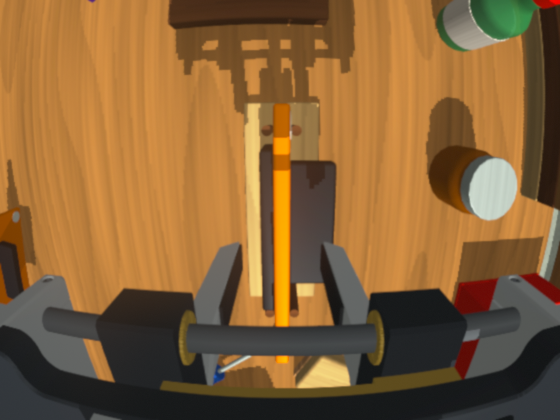

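The lid's edge, at cols 275-291, lies midway between the open fingers. I'll close on it.

{"fn": "jog_arm", "kwargs": {"series": [{"x":0,"y":0,"z":0,"rx":0,"ry":0,"rz":0},{"x":0,"y":0,"z":0,"rx":0,"ry":0,"rz":0},{"x":0,"y":0,"z":0,"rx":0,"ry":0,"rz":0},{"x":0,"y":0,"z":0,"rx":0,"ry":0,"rz":0},{"x":0,"y":0,"z":0,"rx":0,"ry":0,"rz":0},{"x":0,"y":0,"z":0,"rx":0,"ry":0,"rz":0}], "claw": 0.0}}

```text
time: 5.5
tool_pos: [0.5839, -0.2061, 0.1086]
ee_rot: [3.14, -0.002, -0.014]
wrist_force: [-1.0, -0.6, 0.4]
width: 0.0103
```

{"fn": "jog_arm", "kwargs": {"series": [{"x":0,"y":0,"z":-0.008,"rx":0,"ry":0,"rz":0},{"x":0,"y":0,"z":-0.012,"rx":0,"ry":0,"rz":0},{"x":0,"y":0,"z":-0.015,"rx":0,"ry":0,"rz":0},{"x":0,"y":0,"z":-0.015,"rx":0,"ry":0,"rz":0},{"x":0,"y":0,"z":-0.015,"rx":0,"ry":0,"rz":0},{"x":0,"y":0,"z":-0.015,"rx":0,"ry":0,"rz":0},{"x":0,"y":0,"z":-0.015,"rx":0,"ry":0,"rz":0},{"x":0,"y":0,"z":-0.015,"rx":0,"ry":0,"rz":0},{"x":0,"y":0,"z":-0.015,"rx":0,"ry":0,"rz":0},{"x":0,"y":0,"z":0,"rx":0,"ry":0,"rz":0}]}}

```text
time: 6.33
tool_pos: [0.584, -0.2059, 0.2496]
ee_rot: [3.137, -0.008, -0.014]
wrist_force: [0.3, -0.0, 0.2]
width: 0.0003
```

```bash
python3 - <<'E'
from bench import robot,cams
from h import *
s=cams.snapshot("scene");cv2.imwrite("pics/s3.png",s["img"][:,:,::-1])
print({k:v.round(4) if hasattr(v,'round') else v for k,v in robot.get_obs().items()})
E
```

```text
{'time': 6.3833, 'joint_positions': array([-4.3010e-01,  2.3590e-01,  1.0600e+00, -7.0000e-04,  1.8377e+00,
       -4.1630e-01]), 'qvel': array([-0.001 ,  0.0178,  0.0603, -0.0013, -0.0221,  0.0002]), 'joint_torque': array([ -0.1026, -38.6556, -29.4082,   0.0501,   0.0936,  -0.    ]), 'tool_pos': array([ 0.5837, -0.2058,  0.2482]), 'ee_rot': array([ 3.1377, -0.0071, -0.014 ]), 'wrist_force': array([ 0.2836, -0.1103,  0.6079]), 'wrist_torque': array([-0.0773,  0.0625,  0.0031]), 'width': 0.00023494425884736792}
```

View pics/s3.png

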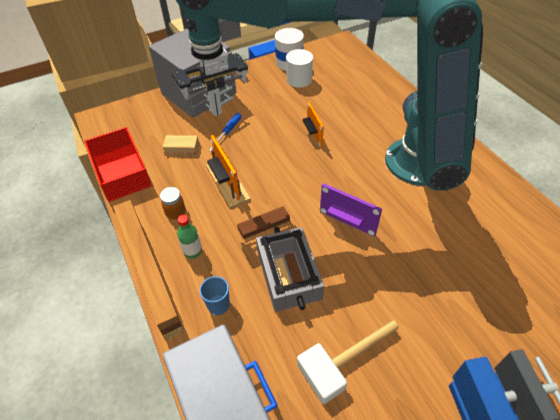

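The lid slipped out of the fingers and is still in the rack, unmoved. I'll open, go back down a bit deeper, and let the grip build up before lifting.

{"fn": "jog_arm", "kwargs": {"series": [{"x":0,"y":0,"z":0.0,"rx":0.2,"ry":-0.4,"rz":0},{"x":0,"y":0,"z":0.0,"rx":0,"ry":0,"rz":0},{"x":0,"y":0,"z":0.02,"rx":0,"ry":0,"rz":0},{"x":0,"y":0,"z":0.03,"rx":0,"ry":0,"rz":0},{"x":0,"y":0,"z":0.03,"rx":0,"ry":0,"rz":0},{"x":0,"y":0,"z":0.025,"rx":0,"ry":0,"rz":0},{"x":0,"y":0,"z":0.01,"rx":0,"ry":0,"rz":0},{"x":0,"y":0,"z":0,"rx":0,"ry":0,"rz":0},{"x":0,"y":0,"z":0,"rx":0,"ry":0,"rz":0}], "claw": 0.4}}

```text
time: 7.13
tool_pos: [0.5807, -0.2045, 0.1231]
ee_rot: [-3.138, 0.009, -0.014]
wrist_force: [-0.1, -0.1, -0.7]
width: 0.0377
```

{"fn": "jog_arm", "kwargs": {"series": [{"x":0.0025,"y":0.001,"z":0.01,"rx":-0.2,"ry":0.4,"rz":0},{"x":0,"y":0,"z":0.005,"rx":0,"ry":0,"rz":0},{"x":0,"y":0,"z":0.0,"rx":0,"ry":0,"rz":0},{"x":0,"y":0,"z":0,"rx":0,"ry":0,"rz":0}]}}

```text
time: 7.47
tool_pos: [0.5855, -0.2066, 0.1124]
ee_rot: [3.139, -0.004, -0.014]
wrist_force: [-0.2, -0.8, -0.4]
width: 0.0377
```

{"fn": "jog_arm", "kwargs": {"series": [{"x":-0.002,"y":-0.001,"z":0.005,"rx":0,"ry":-0.2,"rz":0},{"x":0,"y":0,"z":0.002,"rx":0,"ry":0,"rz":0},{"x":0,"y":0,"z":0.001,"rx":0,"ry":0,"rz":0},{"x":0,"y":0,"z":0,"rx":0,"ry":0,"rz":0}]}}

```text
time: 7.8
tool_pos: [0.5853, -0.2064, 0.108]
ee_rot: [3.136, -0.006, -0.014]
wrist_force: [-0.5, -0.3, -0.9]
width: 0.0375
```

{"fn": "jog_arm", "kwargs": {"series": [{"x":-0.002,"y":-0.001,"z":0.003,"rx":0.2,"ry":-0.4,"rz":0},{"x":0,"y":0,"z":0.001,"rx":0,"ry":0,"rz":0},{"x":0,"y":0,"z":0.0,"rx":0,"ry":0,"rz":0}]}}

```text
time: 8.05
tool_pos: [0.5834, -0.2054, 0.1043]
ee_rot: [3.14, 0.0, -0.014]
wrist_force: [-0.8, 0.1, -0.1]
width: 0.0376
```

{"fn": "jog_arm", "kwargs": {"series": [{"x":0,"y":0,"z":0,"rx":0,"ry":0,"rz":0},{"x":0,"y":0,"z":0,"rx":0,"ry":0,"rz":0},{"x":0,"y":0,"z":0,"rx":0,"ry":0,"rz":0},{"x":0,"y":0,"z":0,"rx":0,"ry":0,"rz":0},{"x":0,"y":0,"z":0,"rx":0,"ry":0,"rz":0},{"x":0,"y":0,"z":0,"rx":0,"ry":0,"rz":0},{"x":0,"y":0,"z":0,"rx":0,"ry":0,"rz":0},{"x":0,"y":0,"z":0,"rx":0,"ry":0,"rz":0}], "claw": 0.0}}

```text
time: 8.72
tool_pos: [0.5833, -0.2054, 0.1041]
ee_rot: [3.14, 0.001, -0.014]
wrist_force: [0.0, -0.6, -0.1]
width: 0.0006
```

```bash
python3 - <<'E'
from bench import robot,cams
from h import *
s=cams.snapshot("scene");i=s["img"][:,:,::-1]
s=cams.snapshot("wrist");j=s["img"][:,:,::-1]
cv2.imwrite("pics/s4.png",cv2.resize(i[20:230,120:340],None,fx=2.8,fy=2.8,interpolation=cv2.INTER_CUBIC));cv2.imwrite("pics/w4.png",j)
E
```

```text
(no output)
```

View pics/s4.png

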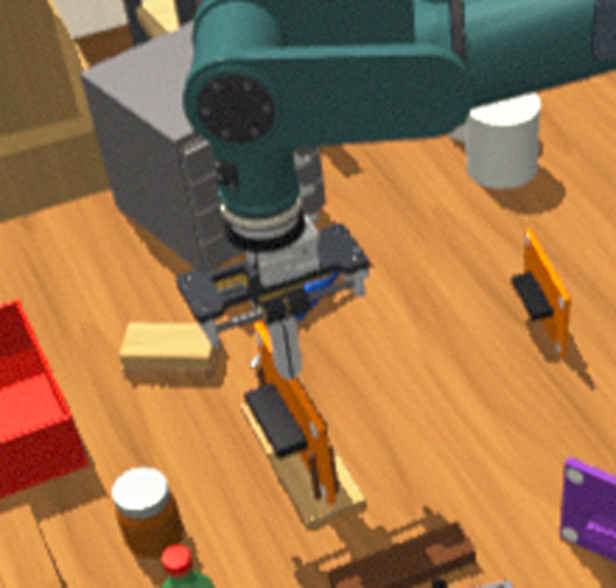

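View pics/w4.png

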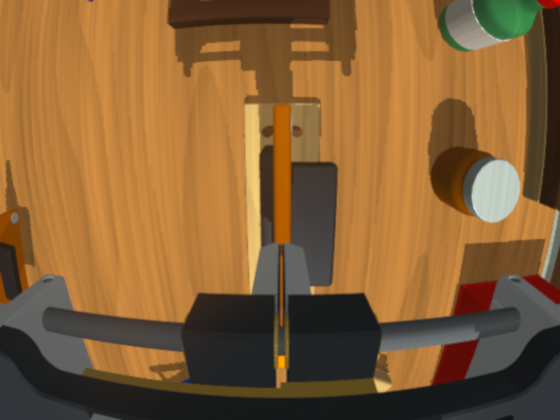

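```bash
python3 - <<'E'
import cv2
j=cv2.imread("pics/w4.png");cv2.imwrite("pics/w4z.png",cv2.resize(j[215:400,220:345],None,fx=4,fy=3.2,interpolation=cv2.INTER_CUBIC))
from bench import robot
print(robot.get_obs()["width"],robot.get_obs()["time"])
E
```

```text
0.0003365582013976048 8.8167
```

View pics/w4z.png

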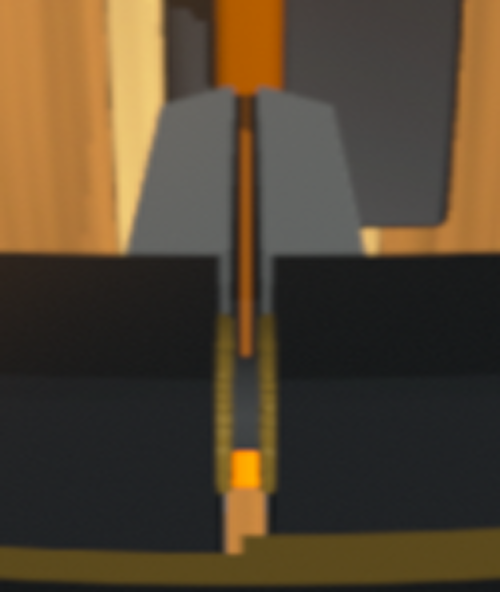

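```bash
python3 - <<'E'
from h import *
S=dict(mtx=np.array([[450.862,0,280.62],[0,450.862,206.134],[0,0,1]]),origin=np.array([0.86066348,0.73129056,1.05787657]),attitude=np.array([-2.45670016,0.01811877,2.66245945]))
P=np.array([[.5833,-.2054,.104],[.583,-.115,.132],[.583,-.295,.132],[.583,-.205,.132],[.583,-.115,.012],[.583,-.205,.072]])
q=proj(S,P);print(q.round(1));print(((q-[120,20])*2.8).round(0))
E
```

```text
[[224.3 160.2]
 [235.7 173.1]
 [211.9 135.3]
 [223.4 153.5]
 [239.5 200.3]
 [225.6 167.7]]
[[292. 393.]
 [324. 429.]
 [257. 323.]
 [289. 374.]
 [335. 505.]
 [296. 414.]]
```

```bash
python3 - <<'E'
from h import *
S=dict(mtx=np.array([[450.862,0,280.62],[0,450.862,206.134],[0,0,1]]),origin=np.array([0.86066348,0.73129056,1.05787657]),attitude=np.array([-2.45670016,0.01811877,2.66245945]))
for n,p in (("s3",[.5837,-.2058,.2482]),("s1",[.581,-.218,.269]),("scene0",[.1569,.5265,.175])):
    q=proj(S,[p,[p[0],p[1],p[2]+.025]]);print(n,q.round(1))
    i=cv2.imread(f"pics/{n}.png").copy()
    x,y=map(int,q[0]); x0=max(x-40,0);y0=max(y-40,0)
    c=cv2.resize(i[y0:y0+80,x0:x0+80],None,fx=5,fy=5,interpolation=cv2.INTER_CUBIC)
    for k,col in ((0,(0,0,255)),(1,(0,255,0))):
        cv2.circle(c,tuple(int(v) for v in (q[k]-[x0,y0]+.5)*5),3,col,-1)
    cv2.imwrite(f"pics/{n}_t.png",c)
a=[cv2.resize(cv2.imread(f"pics/{n}_t.png"),(260,400)) for n in("s3","s1","scene0")]
cv2.imwrite("pics/tips.png",np.hstack(a))
E
```

```text
s3 [[218.1 122.7]
 [216.9 115.6]]
s1 [[216.3 113.9]
 [215.1 106.5]]
scene0 [[527.7 278.7]
 [532.4 272.8]]
```

View pics/tips.png

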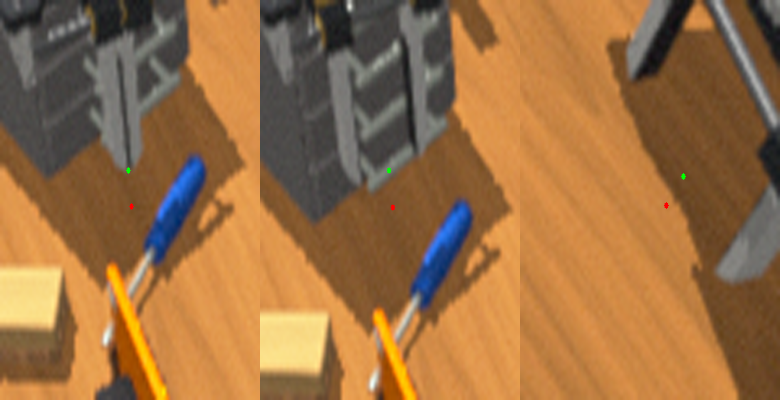

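The pictures show the real fingertips about 28 mm behind the reported TCP. They ended right at the lid's edge and closed above it, so nothing was gripped. From here I treat tip = TCP - 28 mm along tool z. I'll open and go down to a reading of about 0.079, watching the force.

{"fn": "jog_arm", "kwargs": {"series": [{"x":0,"y":0,"z":-0.02,"rx":0,"ry":0,"rz":0},{"x":0,"y":0,"z":-0.005,"rx":0,"ry":0,"rz":0},{"x":0,"y":0,"z":0,"rx":0,"ry":0,"rz":0},{"x":0,"y":0,"z":0,"rx":0,"ry":0,"rz":0},{"x":0,"y":0,"z":0,"rx":0,"ry":0,"rz":0},{"x":0,"y":0,"z":0,"rx":0,"ry":0,"rz":0}], "claw": 0.5}}

```text
time: 9.32
tool_pos: [0.5826, -0.205, 0.1277]
ee_rot: [3.141, 0.003, -0.014]
wrist_force: [1.1, 0.6, -0.8]
width: 0.0372
```

{"fn": "jog_arm", "kwargs": {"series": [{"x":0,"y":0,"z":0.015,"rx":0,"ry":0,"rz":0},{"x":0,"y":0,"z":0.015,"rx":0,"ry":0,"rz":0},{"x":0,"y":0,"z":0.01,"rx":0,"ry":0,"rz":0},{"x":0,"y":0,"z":0.003,"rx":0,"ry":0,"rz":0},{"x":0,"y":0,"z":0,"rx":0,"ry":0,"rz":0}]}}

```text
time: 9.73
tool_pos: [0.5818, -0.2047, 0.0811]
ee_rot: [-3.141, 0.005, -0.014]
wrist_force: [0.0, -0.2, 0.2]
width: 0.0466
```

{"fn": "jog_arm", "kwargs": {"series": [{"x":0.001,"y":0,"z":0.001,"rx":0,"ry":0.3,"rz":0},{"x":0,"y":0,"z":0.001,"rx":0,"ry":0,"rz":0},{"x":0,"y":0,"z":0,"rx":0,"ry":0,"rz":0},{"x":0,"y":0,"z":0,"rx":0,"ry":0,"rz":0},{"x":0,"y":0,"z":0,"rx":0,"ry":0,"rz":0},{"x":0,"y":0,"z":0,"rx":0,"ry":0,"rz":0},{"x":0,"y":0,"z":0,"rx":0,"ry":0,"rz":0},{"x":0,"y":0,"z":0,"rx":0,"ry":0,"rz":0}], "claw": 0.0}}

```text
time: 10.4
tool_pos: [0.5839, -0.2052, 0.081]
ee_rot: [3.141, -0.004, -0.014]
wrist_force: [0.5, -0.6, -1.3]
width: 0.0096
```

```bash
python3 - <<'E'
from bench import robot,cams
from h import *
s=cams.snapshot("scene");i=s["img"][:,:,::-1]
cv2.imwrite("pics/s5.png",cv2.resize(i[80:230,160:300],None,fx=4,fy=4,interpolation=cv2.INTER_CUBIC))
print({k:v.round(4) if hasattr(v,'round') else v for k,v in robot.get_obs().items()})
E
```

```text
{'time': 10.45, 'joint_positions': array([-4.2990e-01,  2.7160e-01,  1.3469e+00,  6.0000e-04,  1.5193e+00,
       -4.1580e-01]), 'qvel': array([-0.0014, -0.0003,  0.001 , -0.0012, -0.0016, -0.0009]), 'joint_torque': array([-9.00000e-04, -4.14469e+01, -2.97885e+01,  6.74000e-02,
        5.53000e-02,  8.10000e-03]), 'tool_pos': array([ 0.5839, -0.2052,  0.081 ]), 'ee_rot': array([ 3.1406, -0.0037, -0.0142]), 'wrist_force': array([ 0.2836, -0.6477, -0.6032]), 'wrist_torque': array([-0.0594,  0.0214,  0.0321]), 'width': 0.009732768481377942}
```

View pics/s5.png

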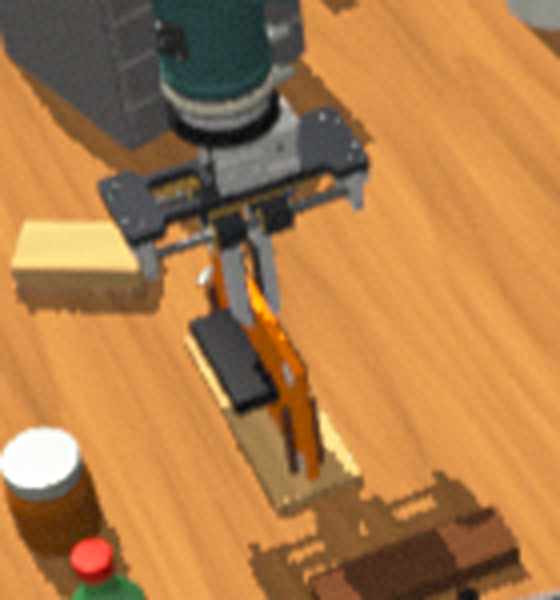

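The fingers now straddle the lid's upper edge, with the width steady at about 10 mm. Now I lift it straight up.

{"fn": "jog_arm", "kwargs": {"series": [{"x":0,"y":0,"z":-0.006,"rx":0,"ry":0,"rz":0},{"x":0,"y":0,"z":-0.01,"rx":0,"ry":0,"rz":0},{"x":0,"y":0,"z":-0.013,"rx":0,"ry":0,"rz":0},{"x":0,"y":0,"z":-0.013,"rx":0,"ry":0,"rz":0},{"x":0,"y":0,"z":-0.013,"rx":0,"ry":0,"rz":0},{"x":0,"y":0,"z":-0.013,"rx":0,"ry":0,"rz":0},{"x":0,"y":0,"z":-0.013,"rx":0,"ry":0,"rz":0},{"x":0,"y":0,"z":-0.013,"rx":0,"ry":0,"rz":0},{"x":0,"y":0,"z":-0.013,"rx":0,"ry":0,"rz":0},{"x":0,"y":0,"z":-0.013,"rx":0,"ry":0,"rz":0},{"x":0,"y":0,"z":-0.01,"rx":0,"ry":0,"rz":0}]}}

```text
time: 11.37
tool_pos: [0.5807, -0.204, 0.2225]
ee_rot: [-3.14, 0.002, -0.014]
wrist_force: [0.1, -0.8, -3.1]
width: 0.0094
```

```bash
python3 - <<'E'
from bench import robot,cams
from h import *
s=cams.snapshot("scene");i=s["img"][:,:,::-1]
cv2.imwrite("pics/s6.png",cv2.resize(i[50:230,140:340],None,fx=3,fy=3,interpolation=cv2.INTER_CUBIC))
print({k:v.round(4) if hasattr(v,'round') else v for k,v in robot.get_obs().items()})
E
```

```text
{'time': 11.4167, 'joint_positions': array([-4.3000e-01,  2.3250e-01,  1.1089e+00,  2.0000e-04,  1.7976e+00,
       -4.1560e-01]), 'qvel': array([ 0.0029, -0.0071,  0.0183,  0.001 , -0.0652, -0.0002]), 'joint_torque': array([-1.09500e-01, -3.34639e+01, -2.57525e+01,  5.82000e-02,
        1.62100e-01, -1.00000e-04]), 'tool_pos': array([ 0.5817, -0.2045,  0.2254]), 'ee_rot': array([ 3.1408e+00, -2.4000e-03, -1.4400e-02]), 'wrist_force': array([ 1.0039, -0.5904, -1.6218]), 'wrist_torque': array([-0.1157,  0.0051, -0.0075]), 'width': 0.009872874533608965}
```

View pics/s6.png

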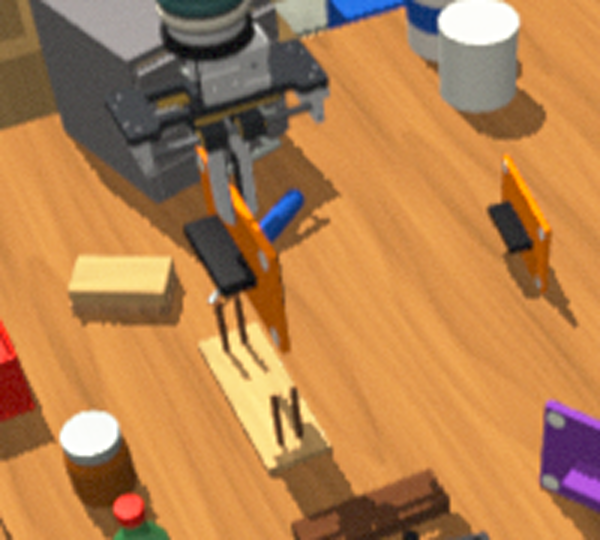

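{"fn": "jog_arm", "kwargs": {"series": [{"x":0,"y":0,"z":0,"rx":0,"ry":7,"rz":0},{"x":0,"y":0,"z":0,"rx":0,"ry":3,"rz":0}]}}

```text
time: 11.58
tool_pos: [0.5847, -0.2047, 0.2206]
ee_rot: [-3.139, -0.171, -0.013]
wrist_force: [-0.2, -0.3, -3.1]
width: 0.0097
```

```bash
python3 - <<'E'
from bench import robot
from h import *
o=robot.get_obs();print(o["joint_positions"].round(4),o["tool_pos"].round(4),o["ee_rot"].round(4)); print(rot(o["ee_rot"]).round(3))
from scipy.optimize import least_squares
D=[([1.17790762,.0879602,1.37231105,0,1.68356942],(.15692789,.52648011,.17517)),
([.125,-.234,1.487,0,1.883],(.394,.107,.270)),([-.454,.245,1.008,0,1.882],(.581,-.218,.269)),
([-.4307,.2609,1.3062,0,1.5736],(.5836,-.2062,.1078)),([-.4301,.2359,1.06,0,1.8377],(.5837,-.2058,.2482)),([-.4299,.2716,1.3469,0,1.5193],(.5839,-.2052,.081)),([-.43,.2325,1.1089,0,1.7976],(.5817,-.2045,.2254))]
def f(p):
    a,L1,L2,c,lat=p;e=[]
    for q,t in D:
        r=a+L1*np.sin(q[1])+L2*np.sin(q[1]+q[2]); z=c+L1*np.cos(q[1])+L2*np.cos(q[1]+q[2])
        x=np.cos(q[0])*r-np.sin(q[0])*lat;y=np.sin(q[0])*r+np.cos(q[0])*lat
        e+= [x-t[0],y-t[1],z-t[2]]
    return e
s=least_squares(f,[0,.4,.4,.1,.057]);print(s.x.round(4),np.abs(s.fun).max())
E
```

```text
[-0.4766  0.1034  1.2771  0.0784  1.609  -0.455 ] [ 0.5847 -0.2047  0.2206] [-3.1391 -0.1708 -0.0128]
[[ 0.985 -0.012  0.17 ]
 [-0.013 -1.     0.   ]
 [ 0.17  -0.002 -0.985]]
[ 0.0221  0.414   0.5017 -0.2916  0.0569] 0.01762855241833783
```

```bash
cat > fk.py <<'E'
from h import *
def Ry(a): return R.from_euler('y',a).as_matrix()
def Rz(a): return R.from_euler('z',a).as_matrix()
Z=np.array([0,0,1.])
def fk(p,q,full=False):
    a,lat,h,L1,e,L2,d,off=p
    A=Rz(q[0]);P=A@[0,0,h]
    A=A@Ry(q[1]);P=P+A@[a,lat,L1];el=P
    A=A@Ry(q[2]);P=P+A@[e,0,L2];wr=P
    A=A@Rz(q[3])@Ry(q[4]);P=P+A@[off,0,d]
    A=A@Rz(q[5])
    return (P,A,el,wr) if full else (P,A)
E
cat > fit.py <<'E'
from fk import *
from scipy.optimize import least_squares
D=[([1.17790762,.0879602,1.37231105,0,1.68356942,-.1031],(.15692789,.52648011,.17517),[-3.14137,.002237,1.281]),
([-.454,.245,1.008,.006,1.882,-.439],(.581,-.218,.269),[-3.139,-.008,-.013]),
([-.4307,.2609,1.3062,-.0008,1.5736,-.4162],(.5836,-.2062,.1078),[3.1405,0,-.0145]),([-.4299,.2716,1.3469,.0006,1.5193,-.4158],(.5839,-.2052,.081),[3.1406,-.0037,-.0142]),
([-.43,.2325,1.1089,.0002,1.7976,-.4156],(.5817,-.2045,.2254),[3.1408,-.0024,-.0144]),
([-.4766,.1034,1.2771,.0784,1.609,-.455],(.5847,-.2047,.2206),[-3.1391,-.1708,-.0128]),
([.125,-.234,1.487,.001,1.883,.127],(.394,.107,.27),[-3.14,-.005,-.002])]
def f(p):
    return np.concatenate([fk(p,q)[0]-t for q,t,r in D])
if __name__=="__main__":
    s=least_squares(f,[0,.057,.3,.4,0,.5,.3,0]);print(s.x.round(4),s.fun.reshape(-1,3).round(4),s.cost)
    for q,t,r in D: print((R.from_matrix(fk(s.x,q)[1].T@rot(r)).magnitude()).round(4))
    np.save("p.npy",s.x)
E
python3 fit.py
```

```text
[-3.000e-04  5.660e-02  1.524e-01  4.491e-01  1.009e-01  4.999e-01
  3.795e-01 -2.000e-04] [[-0.      0.     -0.    ]
 [-0.0001 -0.0001  0.    ]
 [-0.      0.0001  0.    ]
 [ 0.      0.     -0.    ]
 [ 0.0001  0.     -0.    ]
 [ 0.     -0.      0.    ]
 [-0.     -0.0001  0.    ]] 2.1551821924054867e-08Traceback (most recent call last):
  File "fit.py", line 13, in <module>
    for q,t,r in D: print((R.from_matrix(fk(s.x,q)[1].T@rot(r)).magnitude()).round(4))
                          ^^^^^^^^^^^^^^^^^^^^^^^^^^^^^^^^^^^^^^^^^^^^^^^^^^^^^^^^
AttributeError: 'float' object has no attribute 'round'
```

```bash
cat > ik.py <<'E'
from fk import *
from scipy.optimize import least_squares
p=np.load("p.npy") if __import__('os').path.exists("p.npy") else None
lo=np.array([-3.1,-.76,.27,-1.08,.17,-2.57]);hi=np.array([3.1,2.03,2.55,4.22,2.65,2.57])
def ik(P,A,q0):
    def f(q):
        x,B=fk(p,q);return np.r_[(x-P)*5,R.from_matrix(B.T@A).as_rotvec()]
    s=least_squares(f,np.clip(q0,lo+1e-3,hi-1e-3),bounds=(lo,hi));return s.x,np.abs(s.fun).max()
def toolpose(az,th):
    t=np.array([np.cos(az)*np.cos(th),np.sin(az)*np.cos(th),-np.sin(th)])
    x=np.array([np.cos(az)*np.sin(th),np.sin(az)*np.sin(th),np.cos(th)])
    return np.c_[x,np.cross(t,x),t]
E
sed -i 's/.round(4))$/)/' fit.py; python3 fit.py|tail -8
python3 - <<'E'
import warnings
from ik import *
p=np.load("p.npy")
th=np.radians(31)
q0s=[[-.6,.2,1.8,1.3,1.5,-.5],[-.8,0,2,1,1,-1],[-.3,.3,1.5,2,1.2,0]]
for c in ([.31,-.11],[.31,-.16],[.35,-.12]):
  for azd in (30,50,70,90,110):
    A=toolpose(np.radians(azd),th);t=A[:,2]
    zt=.069*np.sin(th)+.005*np.cos(th)+.003
    P=np.array([c[0],c[1],0])-np.array([t[0],t[1],0])*.009;P[2]=zt
    best=min((ik(P,A,q) for q in q0s),key=lambda s:s[1])
    q=best[0];_,_,el,wr=fk(p,q,True)
    print(c,azd,best[1].round(4),q.round(2),'el',el.round(2),'wr',wr.round(2),'marg',np.minimum(q-lo,hi-q).min().round(2))
E
```

```text
[-0.     -0.0001  0.    ]] 2.1551821924054867e-08
3.1415847747303736
3.1414398128765693
3.1415897842443727
3.141520587895781
3.1415464060309892
3.1415487168032676
3.1412866267544173
[0.31, -0.11] 30 0.0 [-1.7  -0.22  2.35  0.76  1.74  0.75] el [0.07 0.09 0.59] wr [ 0.02 -0.28  0.24] marg 0.2
[0.31, -0.11] 50 0.0 [-1.46  0.03  2.13  0.68  1.78  0.66] el [ 0.06 -0.01  0.6 ] wr [ 0.1  -0.36  0.24] marg 0.42
[0.31, -0.11] 70 0.0 [-1.26  0.21  1.92  0.58  1.87  0.57] el [ 0.08 -0.07  0.59] wr [ 0.2  -0.42  0.24] marg 0.63
[0.31, -0.11] 90 0.0 [-1.07  0.35  1.74  0.47  1.98  0.48] el [ 0.12 -0.11  0.57] wr [ 0.31 -0.44  0.24] marg 0.67
[0.31, -0.11] 110 0.0 [-0.88  0.45  1.59  0.34  2.08  0.35] el [ 0.17 -0.12  0.56] wr [ 0.42 -0.42  0.24] marg 0.57
[0.31, -0.16] 30 0.0 [-1.68 -0.08  2.24  0.77  1.71  0.74] el [0.06 0.03 0.6 ] wr [ 0.02 -0.33  0.24] marg 0.31
[0.31, -0.16] 50 0.0 [-1.48  0.13  2.02  0.68  1.79  0.66] el [ 0.06 -0.05  0.6 ] wr [ 0.1  -0.41  0.24] marg 0.53
[0.31, -0.16] 70 0.0 [-1.29  0.3   1.81  0.57  1.91  0.57] el [ 0.09 -0.11  0.58] wr [ 0.2  -0.47  0.24] marg 0.74
[0.31, -0.16] 90 0.0 [-1.11  0.43  1.63  0.44  2.02  0.45] el [ 0.13 -0.14  0.56] wr [ 0.31 -0.49  0.24] marg 0.63
[0.31, -0.16] 110 0.0 [-0.93  0.52  1.49  0.29  2.12  0.31] el [ 0.18 -0.14  0.54] wr [ 0.42 -0.47  0.24] marg 0.53
[0.35, -0.12] 30 0.0 [-1.55 -0.17  2.32  0.85  1.64  0.83] el [0.06 0.08 0.59] wr [ 0.06 -0.29  0.24] marg 0.23
[0.35, -0.12] 50 0.0 [-1.37  0.08  2.08  0.75  1.73  0.72] el [ 0.06 -0.02  0.6 ] wr [ 0.14 -0.37  0.24] marg 0.47
[0.35, -0.12] 70 0.0 [-1.19  0.26  1.86  0.64  1.85  0.63] el [ 0.1  -0.09  0.59] wr [ 0.24 -0.43  0.24] marg 0.69
[0.35, -0.12] 90 0.0 [-1.01  0.41  1.66  0.52  1.98  0.53] el [ 0.14 -0.12  0.56] wr [ 0.35 -0.45  0.24] marg 0.67
[0.35, -0.12] 110 0.0 [-0.84  0.52  1.49  0.38  2.1   0.4 ] el [ 0.19 -0.13  0.54] wr [ 0.46 -0.43  0.24] marg 0.55
```

```bash
sed -i 's/Rz(q\[5\])/Rz(q[5]+np.pi)/' fk.py; python3 fit.py|tail -7
cat > scan.py <<'E'
from ik import *
import sys
p=np.load("p.npy")
def scan(cs,azs,thd,lift=.003):
  th=np.radians(thd)
  q0s=[[-.6,.2,1.8,1.3,1.5,-.5],[-.8,0,2,2.5,1,-1],[-.3,.3,1.5,2,1.2,0],[-.5,.5,1.8,3,1,1.5],[-.5,.5,1.8,3,1,-1.5],[1,.3,1.8,1.5,1.5,-1.5],[1.5,.5,1.8,3,1,1.5]]
  for c in cs:
   for azd in azs:
    A=toolpose(np.radians(azd),th);t=A[:,2]
    zt=.069*np.sin(th)+.005*np.cos(th)+lift
    P=np.array([c[0],c[1],0])-np.array([t[0],t[1],0])*.009;P[2]=zt
    sols=[s for s in (ik(P,A,q) for q in q0s)]
    ok=[s for s in sols if s[1]<1e-3]
    best=max(ok,key=lambda s:np.minimum(s[0]-lo,hi-s[0]).min()) if ok else min(sols,key=lambda s:s[1])
    q=best[0];_,_,el,wr=fk(p,q,True)
    print(c,azd,thd,best[1].round(4),q.round(2),'el',el.round(2),'wr',wr.round(2),'marg',np.minimum(q-lo,hi-q).min().round(2))
if __name__=="__main__":
  scan([[.31,-.13]],(-30,0,30,60,90,120),31)
  scan([[.2,.45]],(-60,-30,0,30,60),31)
  scan([[.31,-.13]],(30,60,90),45)
E
python3 scan.py
```

```text
1.1765398078829454e-05
0.00048650139431269233
0.0004930276552217558
7.358099445633524e-05
0.00010222139600033351
5.18231765829644e-05
0.0005286643009775142
[0.31, -0.13] -30 31 0.4048 [-1.94 -0.76  2.55  0.87  1.72 -1.68] el [0.17 0.27 0.48] wr [-0.   -0.17  0.27] marg 0.0
[0.31, -0.13] 0 31 0.0911 [-1.98 -0.68  2.55  0.84  1.81 -2.06] el [0.16 0.24 0.5 ] wr [-0.01 -0.17  0.26] marg 0.0
[0.31, -0.13] 30 31 0.0 [-1.69 -0.16  2.31  0.77  1.72 -2.4 ] el [0.06 0.07 0.6 ] wr [ 0.02 -0.3   0.24] marg 0.17
[0.31, -0.13] 60 31 0.0 [-1.37  0.17  1.98  0.63  1.83 -2.53] el [ 0.07 -0.06  0.6 ] wr [ 0.14 -0.42  0.24] marg 0.04
[0.31, -0.13] 90 31 0.0867 [-1.06  0.37  1.69  0.46  2.   -2.57] el [ 0.13 -0.11  0.57] wr [ 0.32 -0.46  0.25] marg 0.0
[0.31, -0.13] 120 31 0.2815 [-0.78  0.52  1.48  0.27  2.14 -2.57] el [ 0.2  -0.11  0.54] wr [ 0.49 -0.4   0.25] marg 0.0
[0.2, 0.45] -60 31 0.0 [ 1.45  0.72  1.18 -0.63  2.08  2.43] el [-0.02  0.3   0.49] wr [0.03 0.74 0.24] marg 0.14
[0.2, 0.45] -30 31 0.0 [ 1.62  0.5   1.52 -0.82  1.77  2.26] el [-0.07  0.21  0.55] wr [-0.09  0.62  0.24] marg 0.26
[0.2, 0.45] 0 31 0.0 [ 1.74  0.22  1.92 -1.03  1.41  2.14] el [-0.07  0.09  0.59] wr [-0.13  0.45  0.24] marg 0.05
[0.2, 0.45] 30 31 0.1065 [ 1.62 -0.24  2.27 -1.08  0.94  1.7 ] el [-0.05 -0.11  0.59] wr [-0.07  0.29  0.28] marg 0.0
[0.2, 0.45] 60 31 0.0379 [ 1.05 -0.65  2.55 -0.08  0.25  0.08] el [-0.18 -0.21  0.51] wr [0.03 0.17 0.25] marg 0.0
[0.31, -0.13] 30 45 0.0 [-1.51 -0.41  2.27  0.69  1.67 -2.11] el [0.05 0.18 0.56] wr [ 0.07 -0.27  0.32] marg 0.28
[0.31, -0.13] 60 45 0.0 [-1.27 -0.06  2.    0.56  1.76 -2.37] el [0.05 0.04 0.6 ] wr [ 0.17 -0.37  0.32] marg 0.2
[0.31, -0.13] 90 45 0.0282 [-1.02  0.17  1.76  0.39  1.89 -2.57] el [ 0.09 -0.03  0.6 ] wr [ 0.32 -0.4   0.33] marg 0.0
```

```bash
python3 - <<'E'
from h import *
L={'smallorange L/R bottom':((347,288),(392,300)),'purple':((213,272),(270,240)),'purple top':((240,238),(240,262)),'blank':((274,163),(289,163),(289,210),(274,210)),'driver':((392,180),(410,203),(432,232)),'mallet handle':((132,168),(138,228)),'vise':((83,228),(80,260),(60,300),(20,225)),'cab':((445,205),(480,248),(560,240)),'cans':((450,315),(470,350)),'box low':((186,192),(246,207)),'sander':((401,168),(433,145)),'base':((243,360),(310,360),(276,332))}
for k,v in L.items(): print(k,onz(TOP,v,.0)[:,:2].round(3).tolist(), onz(TOP,v,.08)[:,:2].round(3).tolist())
E
```

```text
smallorange L/R bottom [[0.239, -0.218], [0.204, -0.359]] [[0.247, -0.206], [0.214, -0.341]]
purple [[0.281, 0.202], [0.384, 0.026]] [[0.288, 0.193], [0.385, 0.025]]
purple top [[0.389, 0.12], [0.314, 0.118]] [[0.39, 0.115], [0.318, 0.113]]
blank [[0.627, 0.018], [0.628, -0.03], [0.479, -0.032], [0.478, 0.015]] [[0.616, 0.017], [0.617, -0.028], [0.476, -0.03], [0.475, 0.015]]
driver [[0.58, -0.356], [0.508, -0.414], [0.418, -0.484]] [[0.572, -0.338], [0.503, -0.393], [0.417, -0.459]]
mallet handle [[0.603, 0.464], [0.415, 0.44]] [[0.593, 0.442], [0.414, 0.419]]
vise [[0.412, 0.611], [0.312, 0.617], [0.187, 0.674], [0.417, 0.807]] [[0.411, 0.582], [0.316, 0.587], [0.198, 0.642], [0.417, 0.769]]
cab [[0.504, -0.525], [0.37, -0.635], [0.4, -0.889]] [[0.499, -0.498], [0.372, -0.604], [0.4, -0.845]]
cans [[0.16, -0.541], [0.053, -0.603]] [[0.172, -0.514], [0.07, -0.573]]
box low [[0.53, 0.293], [0.486, 0.103]] [[0.524, 0.279], [0.483, 0.099]]
sander [[0.619, -0.385], [0.694, -0.486]] [[0.608, -0.365], [0.68, -0.462]]
base [[0.012, 0.103], [0.015, -0.105], [0.099, 0.002]] [[0.031, 0.098], [0.034, -0.099], [0.114, 0.003]]
```

```bash
python3 - <<'E'
from scan import *
scan([[.40,-.18],[.42,-.14],[.42,-.22]],(30,45,60,75),31)
scan([[.40,-.18]],(60,75),35)
scan([[.25,.4]],(-45,-30,-15),31)
E
```

```text
[0.4, -0.18] 30 31 0.0 [-1.42  0.    2.16  0.93  1.54 -2.26] el [0.06 0.01 0.6 ] wr [ 0.11 -0.35  0.24] marg 0.31
[0.4, -0.18] 45 31 0.0 [-1.32  0.18  1.97  0.83  1.66 -2.33] el [ 0.07 -0.06  0.59] wr [ 0.16 -0.42  0.24] marg 0.24
[0.4, -0.18] 60 31 0.0 [-1.22  0.32  1.78  0.74  1.78 -2.4 ] el [ 0.1  -0.11  0.58] wr [ 0.23 -0.47  0.24] marg 0.17
[0.4, -0.18] 75 31 0.0 [-1.11  0.44  1.61  0.65  1.91 -2.47] el [ 0.14 -0.15  0.56] wr [ 0.31 -0.5   0.24] marg 0.1
[0.42, -0.14] 30 31 0.0 [-1.34 -0.07  2.23  0.97  1.49 -2.22] el [0.05 0.04 0.6 ] wr [ 0.13 -0.31  0.24] marg 0.32
[0.42, -0.14] 45 31 0.0 [-1.25  0.12  2.04  0.87  1.61 -2.3 ] el [ 0.07 -0.03  0.6 ] wr [ 0.18 -0.38  0.24] marg 0.27
[0.42, -0.14] 60 31 0.0 [-1.15  0.27  1.85  0.78  1.73 -2.37] el [ 0.1  -0.09  0.59] wr [ 0.25 -0.43  0.24] marg 0.2
[0.42, -0.14] 75 31 0.0 [-1.04  0.4   1.67  0.69  1.86 -2.43] el [ 0.14 -0.12  0.57] wr [ 0.33 -0.46  0.24] marg 0.14
[0.42, -0.22] 30 31 0.0 [-1.38  0.1   2.06  0.95  1.52 -2.24] el [ 0.06 -0.03  0.6 ] wr [ 0.13 -0.39  0.24] marg 0.33
[0.42, -0.22] 45 31 0.0 [-1.3   0.26  1.86  0.85  
[... 184 characters left out ...]

[0.42, -0.22] 75 31 0.0 [-1.11  0.52  1.49  0.66  1.94 -2.44] el [ 0.15 -0.17  0.54] wr [ 0.33 -0.54  0.24] marg 0.13
[0.4, -0.18] 60 35 0.0 [-1.19  0.26  1.79  0.71  1.76 -2.36] el [ 0.1  -0.09  0.59] wr [ 0.24 -0.46  0.26] marg 0.21
[0.4, -0.18] 75 35 0.0 [-1.09  0.39  1.62  0.62  1.88 -2.45] el [ 0.13 -0.12  0.57] wr [ 0.32 -0.49  0.26] marg 0.12
[0.25, 0.4] -45 31 0.0 [ 1.46  0.52  1.49 -0.77  1.84  2.32] el [-0.03  0.23  0.54] wr [0.01 0.64 0.24] marg 0.25
[0.25, 0.4] -30 31 0.0 [ 1.54  0.4   1.67 -0.86  1.68  2.25] el [-0.05  0.18  0.57] wr [-0.04  0.57  0.24] marg 0.22
[0.25, 0.4] -15 31 0.0 [ 1.6   0.26  1.86 -0.97  1.51  2.19] el [-0.06  0.11  0.59] wr [-0.07  0.49  0.24] marg 0.11
```

```bash
cat > plan.py <<'E'
from ik import *
from scipy.linalg import logm,expm
p=np.load("p.npy")
def screw(P0,A0,P1,A1,n):
    T0=np.eye(4);T0[:3,:3]=A0;T0[:3,3]=P0;T1=np.eye(4);T1[:3,:3]=A1;T1[:3,3]=P1
    X=np.real(logm(np.linalg.inv(T0)@T1))/n
    E=expm(X);d=E[:3,3];w=np.degrees(R.from_matrix(E[:3,:3]).as_rotvec())
    return d,w,T0,E
def show(P1,A1,n,q=None,path=True):
    from bench import robot
    o=robot.get_obs();P0=o["tool_pos"];A0=rot(o["ee_rot"]);q=o["joint_positions"]
    print("now",P0.round(4),o["ee_rot"].round(3),o["wrist_force"].round(1),o["width"].round(4),o["time"])
    d,w,T,E=screw(P0,A0,P1,A1,n)
    print("n",n,"xyz",d.round(4),"r",w.round(2),'|d|',np.linalg.norm(d).round(4),'|w|',np.linalg.norm(w).round(2))
    if path:
        mx=0
        for k in range(n):
            T=T@E;q2,e=ik(T[:3,3],T[:3,:3],q);mx=np.maximum(mx,np.abs(q2-q)*12);q=q2
            if k%max(1,n//5)==0 or k==n-1: print(k,T[:3,3].round(3),e.round(4),q.round(2),'low',(T[:3,3]+T[:3,2]*.069).round(3)[2])
        print('maxspeed',mx.round(2))
    d=P1-P0;print("straight dxyz tool",(A0.T@d).round(4))
E
python3 - <<'E'
from plan import *
show(np.array([.41,-.16,.2]),toolpose(np.radians(68),np.radians(31)),14)
show(np.array([.41,-.16,.2]),toolpose(np.radians(68),np.radians(75)),14)
E
```

```text
Traceback (most recent call last):
  File "plan.py", line 12, in show
    print("now",P0.round(4),o["ee_rot"].round(3),o["wrist_force"].round(1),o["width"].round(4),o["time"])
                                                                           ^^^^^^^^^^^^^^^^
AttributeError: 'float' object has no attribute 'round'
```

```bash
sed -i 's/o\["width"\].round(4)/round(o["width"],4)/; s/e.round(4)/round(float(e),4)/' plan.py
python3 - <<'E'
from plan import *
show(np.array([.41,-.16,.2]),toolpose(np.radians(68),np.radians(31)),14)
show(np.array([.41,-.16,.2]),toolpose(np.radians(68),np.radians(75)),12)
E
```

```text
now [ 0.5847 -0.2047  0.2206] [-3.139 -0.171 -0.013] [-0.2 -0.3 -3.1] 0.0097 11.5833
n 14 xyz [-0.0096 -0.0094 -0.0033] r [ 2.84  3.07 -4.17] |d| 0.0138 |w| 5.9
0 [ 0.575 -0.195  0.222] 0.0 [-0.52  0.05  1.34  0.15  1.58 -0.57] low 0.155
2 [ 0.553 -0.179  0.225] 0.0 [-0.62 -0.03  1.45  0.32  1.56 -0.81] low 0.16
4 [ 0.528 -0.166  0.226] 0.0 [-0.73 -0.08  1.53  0.48  1.59 -1.08] low 0.165
6 [ 0.502 -0.158  0.225] 0.0 [-0.85 -0.09  1.59  0.62  1.67 -1.35] low 0.168
8 [ 0.475 -0.154  0.221] 0.0 [-0.96 -0.06  1.63  0.72  1.77 -1.6 ] low 0.17
10 [ 0.448 -0.154  0.215] 0.0 [-1.05  0.01  1.64  0.78  1.88 -1.85] low 0.17
12 [ 0.422 -0.157  0.206] 0.0 [-1.1   0.1   1.63  0.8   1.99 -2.07] low 0.167
13 [ 0.41 -0.16  0.2 ] 0.0 [-1.12  0.16  1.61  0.8   2.05 -2.18] low 0.164
maxspeed [0.73 0.69 0.73 0.98 0.68 1.61]
straight dxyz tool [-0.1762 -0.0425 -0.0093]
now [ 0.5847 -0.2047  0.2206] [-3.139 -0.171 -0.013] [-0.2 -0.3 -3.1] 0.0097 11.5833
n 12 xyz [-0.0114 -0.0113 -0.0006] r [ 1.22  0.37 -5.6 ] |d| 0.016 |w| 5.74
0 [ 0.574 -0.193  0.219] 0.0 [-0.48  0.07  1.31  0.1   1.61 -0.56] low 0.151
2 [ 0.548 -0.174  0.217] 0.0 [-0.5   0.01  1.38  0.15  1.62 -0.77] low 0.149
4 [ 0.519 -0.16   0.213] 0.0 [-0.53 -0.04  1.44  0.19  1.64 -1.  ] low 0.146
6 [ 0.488 -0.152  0.21 ] 0.0 [-0.58 -0.08  1.49  0.22  1.67 -1.23] low 0.143
8 [ 0.457 -0.151  0.206] 0.0 [-0.63 -0.12  1.53  0.24  1.72 -1.48] low 0.139
10 [ 0.425 -0.155  0.202] 0.0 [-0.69 -0.14  1.56  0.25  1.77 -1.73] low 0.135
11 [ 0.41 -0.16  0.2 ] 0.0 [-0.72 -0.14  1.57  0.25  1.79 -1.86] low 0.133
maxspeed [0.36 0.37 0.44 0.27 0.3  1.54]
straight dxyz tool [-0.1762 -0.0425 -0.0093]
```

{"fn": "jog_arm", "kwargs": {"series": [{"x":-0.0096,"y":-0.0094,"z":-0.0033,"rx":2.84,"ry":3.07,"rz":-4.17},{"x":-0.0096,"y":-0.0094,"z":-0.0033,"rx":2.84,"ry":3.07,"rz":-4.17},{"x":-0.0096,"y":-0.0094,"z":-0.0033,"rx":2.84,"ry":3.07,"rz":-4.17},{"x":-0.0096,"y":-0.0094,"z":-0.0033,"rx":2.84,"ry":3.07,"rz":-4.17},{"x":-0.0096,"y":-0.0094,"z":-0.0033,"rx":2.84,"ry":3.07,"rz":-4.17},{"x":-0.0096,"y":-0.0094,"z":-0.0033,"rx":2.84,"ry":3.07,"rz":-4.17},{"x":-0.0096,"y":-0.0094,"z":-0.0033,"rx":2.84,"ry":3.07,"rz":-4.17},{"x":-0.0096,"y":-0.0094,"z":-0.0033,"rx":2.84,"ry":3.07,"rz":-4.17},{"x":-0.0096,"y":-0.0094,"z":-0.0033,"rx":2.84,"ry":3.07,"rz":-4.17},{"x":-0.0096,"y":-0.0094,"z":-0.0033,"rx":2.84,"ry":3.07,"rz":-4.17}]}}

```text
time: 12.42
tool_pos: [0.448, -0.1503, 0.2216]
ee_rot: [-3.015, -0.8, 0.808]
wrist_force: [-0.0, -0.3, -3.8]
width: 0.01
```

```bash
python3 - <<'E'
from plan import *
show(np.array([.41,-.16,.15]),toolpose(np.radians(68),np.radians(33)),8)
E
```

```text
now [ 0.448  -0.1503  0.2216] [-3.015 -0.8    0.808] [-0.  -0.3 -3.8] 0.01 12.4167
n 8 xyz [-0.0093 -0.0029  0.003 ] r [ 1.22  1.26 -1.77] |d| 0.0102 |w| 2.5
0 [ 0.442 -0.151  0.213] 0.0 [-1.04 -0.02  1.65  0.76  1.87 -1.85] low 0.167
1 [ 0.437 -0.152  0.204] 0.0 [-1.06  0.01  1.66  0.76  1.89 -1.91] low 0.159
2 [ 0.432 -0.154  0.196] 0.0 [-1.07  0.03  1.67  0.76  1.9  -1.97] low 0.152
3 [ 0.427 -0.155  0.187] 0.0 [-1.08  0.06  1.67  0.76  1.91 -2.02] low 0.144
4 [ 0.422 -0.156  0.178] 0.0 [-1.09  0.09  1.67  0.76  1.93 -2.08] low 0.136
5 [ 0.418 -0.157  0.169] 0.0 [-1.1   0.12  1.67  0.76  1.94 -2.14] low 0.128
6 [ 0.414 -0.159  0.159] 0.0 [-1.1   0.16  1.67  0.75  1.95 -2.19] low 0.12
7 [ 0.41 -0.16  0.15] 0.0 [-1.11  0.19  1.66  0.75  1.96 -2.25] low 0.112
maxspeed [0.19 0.41 0.1  0.07 0.17 0.73]
straight dxyz tool [-0.0745 -0.0173  0.0284]
```

{"fn": "jog_arm", "kwargs": {"series": [{"x":-0.0093,"y":-0.0029,"z":0.003,"rx":1.22,"ry":1.26,"rz":-1.77},{"x":-0.0093,"y":-0.0029,"z":0.003,"rx":1.22,"ry":1.26,"rz":-1.77},{"x":-0.0093,"y":-0.0029,"z":0.003,"rx":1.22,"ry":1.26,"rz":-1.77},{"x":-0.0093,"y":-0.0029,"z":0.003,"rx":1.22,"ry":1.26,"rz":-1.77},{"x":-0.0093,"y":-0.0029,"z":0.003,"rx":1.22,"ry":1.26,"rz":-1.77},{"x":-0.0093,"y":-0.0029,"z":0.003,"rx":1.22,"ry":1.26,"rz":-1.77},{"x":-0.0093,"y":-0.0029,"z":0.003,"rx":1.22,"ry":1.26,"rz":-1.77},{"x":0,"y":0,"z":0,"rx":0,"ry":0,"rz":0}]}}

```text
time: 13.08
tool_pos: [0.4052, -0.168, 0.1527]
ee_rot: [-3.117, -0.955, 1.138]
wrist_force: [0.7, 1.2, -3.5]
width: 0.01
```

```bash
python3 - <<'E'
from plan import *
from bench import cams
s=cams.snapshot("scene");i=s["img"][:,:,::-1]
cv2.imwrite("pics/s7.png",cv2.resize(i[0:260,140:440],None,fx=2.3,fy=2.3,interpolation=cv2.INTER_CUBIC))
show(np.array([.41,-.16,.075]),toolpose(np.radians(68),np.radians(31)),8)
E
```

```text
now [ 0.4058 -0.1681  0.1541] [-3.12  -0.954  1.139] [ 0.2 -0.5 -2.8] 0.0097 13.1333
n 8 xyz [-0.0076  0.0002  0.0064] r [ 0.13  0.54 -0.19] |d| 0.01 |w| 0.59
0 [ 0.406 -0.167  0.144] 0.0 [-1.12  0.18  1.67  0.73  1.94 -2.23] low 0.105
1 [ 0.407 -0.167  0.134] 0.0 [-1.12  0.2   1.68  0.73  1.93 -2.25] low 0.095
2 [ 0.407 -0.166  0.124] 0.0 [-1.12  0.21  1.69  0.73  1.92 -2.27] low 0.086
3 [ 0.408 -0.165  0.114] 0.0 [-1.12  0.23  1.69  0.73  1.91 -2.29] low 0.077
4 [ 0.408 -0.164  0.105] 0.0 [-1.12  0.25  1.7   0.73  1.9  -2.31] low 0.067
5 [ 0.409 -0.163  0.095] 0.0 [-1.12  0.27  1.71  0.73  1.89 -2.33] low 0.058
6 [ 0.409 -0.161  0.085] 0.0 [-1.12  0.29  1.71  0.73  1.88 -2.35] low 0.049
7 [ 0.41  -0.16   0.075] 0.0 [-1.12  0.31  1.72  0.73  1.86 -2.37] low 0.039
maxspeed [0.01 0.24 0.11 0.01 0.13 0.24]
straight dxyz tool [-0.0593  0.0016  0.0531]
```

View pics/s7.png

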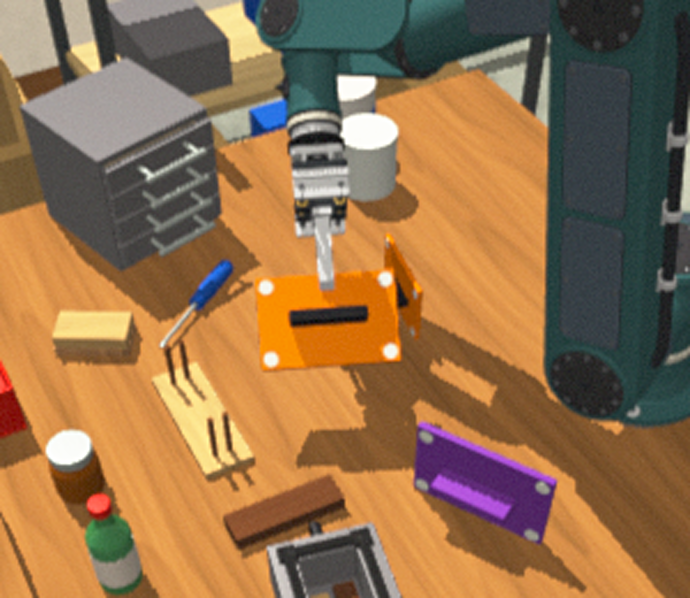

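The lid hangs handle up with four white dots around the black bar, over free bench. I'm lowering it.

{"fn": "jog_arm", "kwargs": {"series": [{"x":-0.0076,"y":0.0002,"z":0.0064,"rx":0.13,"ry":0.54,"rz":-0.19},{"x":-0.0076,"y":0.0002,"z":0.0064,"rx":0.13,"ry":0.54,"rz":-0.19},{"x":-0.0076,"y":0.0002,"z":0.0064,"rx":0.13,"ry":0.54,"rz":-0.19},{"x":-0.0076,"y":0.0002,"z":0.0064,"rx":0.13,"ry":0.54,"rz":-0.19},{"x":-0.0076,"y":0.0002,"z":0.0064,"rx":0.13,"ry":0.54,"rz":-0.19},{"x":-0.0076,"y":0.0002,"z":0.0064,"rx":0.13,"ry":0.54,"rz":-0.19},{"x":-0.0076,"y":0.0002,"z":0.0064,"rx":0.13,"ry":0.54,"rz":-0.19},{"x":0,"y":0,"z":0,"rx":0,"ry":0,"rz":0},{"x":0,"y":0,"z":0,"rx":0,"ry":0,"rz":0}]}}

```text
time: 13.88
tool_pos: [0.4113, -0.1618, 0.0794]
ee_rot: [3.136, -1.018, 1.189]
wrist_force: [0.1, 0.3, -2.7]
width: 0.0096
```

```bash
python3 - <<'E'
from plan import *
from bench import cams
s=cams.snapshot("scene");i=s["img"][:,:,::-1]
cv2.imwrite("pics/s8.png",cv2.resize(i[40:200,200:380],None,fx=3.7,fy=3.7,interpolation=cv2.INTER_CUBIC))
show(np.array([.41,-.16,.046]),toolpose(np.radians(68),np.radians(31)),5)
E
```

```text
now [ 0.4111 -0.1617  0.0792] [ 3.137 -1.017  1.189] [ 0.2  0.5 -3.4] 0.0097 13.9333
n 5 xyz [-0.0055 -0.0003  0.0037] r [0.04 0.14 0.01] |d| 0.0067 |w| 0.15
0 [ 0.411 -0.161  0.073] 0.0 [-1.12  0.31  1.72  0.72  1.86 -2.37] low 0.036
1 [ 0.411 -0.161  0.066] 0.0 [-1.12  0.32  1.72  0.72  1.85 -2.38] low 0.03
2 [ 0.41  -0.161  0.059] 0.0 [-1.12  0.33  1.72  0.72  1.84 -2.39] low 0.023
3 [ 0.41  -0.16   0.053] 0.0 [-1.12  0.34  1.73  0.72  1.83 -2.4 ] low 0.017
4 [ 0.41  -0.16   0.046] 0.0 [-1.12  0.35  1.73  0.72  1.82 -2.41] low 0.01
maxspeed [0.01 0.14 0.05 0.02 0.1  0.12]
straight dxyz tool [-0.0276 -0.0017  0.0184]
```

View pics/s8.png

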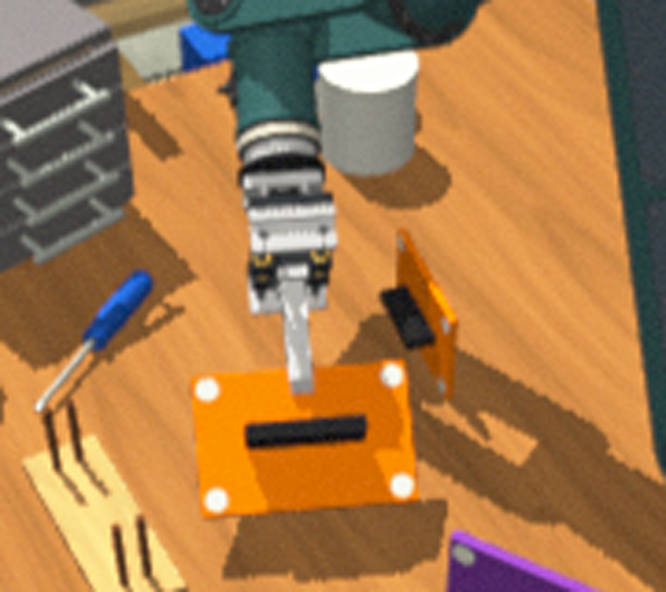

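{"fn": "jog_arm", "kwargs": {"series": [{"x":-0.0055,"y":0,"z":0.0037,"rx":0,"ry":0.14,"rz":0},{"x":-0.0055,"y":0,"z":0.0037,"rx":0,"ry":0.14,"rz":0},{"x":-0.0055,"y":0,"z":0.0037,"rx":0,"ry":0.14,"rz":0},{"x":-0.0055,"y":0,"z":0.0037,"rx":0,"ry":0.14,"rz":0},{"x":0,"y":0,"z":0,"rx":0,"ry":0,"rz":0},{"x":0,"y":0,"z":0,"rx":0,"ry":0,"rz":0}]}}

```text
time: 14.43
tool_pos: [0.4124, -0.1619, 0.0511]
ee_rot: [3.13, -1.025, 1.194]
wrist_force: [1.0, -0.5, -3.0]
width: 0.0096
```

```bash
python3 - <<'E'
from plan import *
show(np.array([.41,-.16,.042]),toolpose(np.radians(68),np.radians(31)),3,path=False)
E
```

```text
now [ 0.4124 -0.1619  0.0511] [ 3.13  -1.025  1.194] [ 1.  -0.5 -3. ] 0.0096 14.4333
n 3 xyz [-0.0024 -0.001   0.0018] r [0.1  0.08 0.07] |d| 0.0032 |w| 0.15
straight dxyz tool [-0.0073 -0.003   0.0054]
```

{"fn": "jog_arm", "kwargs": {"series": [{"x":-0.003,"y":-0.001,"z":0.002,"rx":0,"ry":0,"rz":0},{"x":-0.003,"y":0,"z":0.002,"rx":0,"ry":0,"rz":0},{"x":0,"y":0,"z":0,"rx":0,"ry":0,"rz":0}]}}

```text
time: 14.68
tool_pos: [0.4118, -0.1615, 0.0434]
ee_rot: [3.128, -1.025, 1.196]
wrist_force: [0.8, -0.5, -3.2]
width: 0.0095
```

{"fn": "jog_arm", "kwargs": {"series": [{"x":-0.002,"y":0,"z":0.0015,"rx":0,"ry":0,"rz":0},{"x":0,"y":0,"z":0,"rx":0,"ry":0,"rz":0}]}}

```text
time: 14.85
tool_pos: [0.412, -0.1614, 0.041]
ee_rot: [3.127, -1.025, 1.196]
wrist_force: [-0.3, 0.1, -2.8]
width: 0.0095
```

{"fn": "jog_arm", "kwargs": {"series": [{"x":-0.001,"y":0,"z":0.0005,"rx":0,"ry":0,"rz":0},{"x":0,"y":0,"z":0,"rx":0,"ry":0,"rz":0}]}}

```text
time: 15.02
tool_pos: [0.4122, -0.1616, 0.0405]
ee_rot: [3.126, -1.026, 1.198]
wrist_force: [-0.4, 1.0, -2.2]
width: 0.0099
```

```bash
python3 - <<'E'
from plan import *
from bench import cams
s=cams.snapshot("scene");i=s["img"][:,:,::-1]
cv2.imwrite("pics/s9.png",cv2.resize(i[60:200,210:350],None,fx=4.2,fy=4.2,interpolation=cv2.INTER_CUBIC))
s=cams.snapshot("wrist");cv2.imwrite("pics/w9.png",s["img"][:,:,::-1])
show(np.array([.41,-.16,.04]),toolpose(np.radians(68),np.radians(31)),3,path=False)
E
```

```text
now [ 0.4122 -0.1615  0.0405] [ 3.126 -1.025  1.198] [ 0.6 -0.7 -2.5] 0.01 15.1167
n 3 xyz [-0.     -0.0009  0.0002] r [0.12 0.08 0.11] |d| 0.0009 |w| 0.18
straight dxyz tool [-0.0001 -0.0026  0.0007]
```

View pics/s9.png

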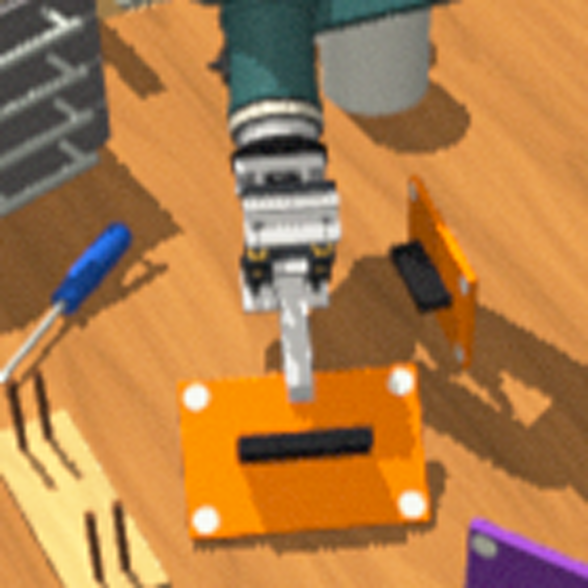

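View pics/w9.png

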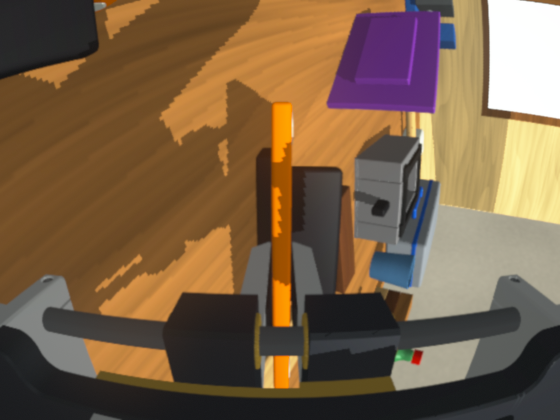

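{"fn": "jog_arm", "kwargs": {"series": [{"x":-0.001,"y":0,"z":0.0005,"rx":0,"ry":0,"rz":0},{"x":0,"y":0,"z":0,"rx":0,"ry":0,"rz":0},{"x":0,"y":0,"z":0,"rx":0,"ry":0,"rz":0},{"x":0,"y":0,"z":0,"rx":0,"ry":0,"rz":0},{"x":0,"y":0,"z":0,"rx":0,"ry":0,"rz":0},{"x":0,"y":0,"z":0,"rx":0,"ry":0,"rz":0}], "claw": 0.35}}

```text
time: 15.62
tool_pos: [0.4125, -0.1613, 0.0407]
ee_rot: [3.122, -1.028, 1.201]
wrist_force: [-0.0, 0.6, -0.5]
width: 0.0329
```

{"fn": "jog_arm", "kwargs": {"series": [{"x":0,"y":0,"z":0,"rx":0,"ry":0,"rz":0},{"x":0,"y":0,"z":0,"rx":0,"ry":0,"rz":0},{"x":0,"y":0,"z":0,"rx":0,"ry":0,"rz":0},{"x":0,"y":0,"z":0,"rx":0,"ry":0,"rz":0},{"x":0,"y":0,"z":0,"rx":0,"ry":0,"rz":0},{"x":0,"y":0,"z":0,"rx":0,"ry":0,"rz":0},{"x":0,"y":0,"z":0,"rx":0,"ry":0,"rz":0}], "claw": 0.85}}

```text
time: 16.2
tool_pos: [0.4127, -0.1609, 0.0411]
ee_rot: [3.121, -1.029, 1.202]
wrist_force: [-0.2, 0.5, -0.9]
width: 0.0762
```

```bash
python3 - <<'E'
from plan import *
from bench import cams
s=cams.snapshot("scene");i=s["img"][:,:,::-1]
cv2.imwrite("pics/s10.png",cv2.resize(i[60:200,210:350],None,fx=4.2,fy=4.2,interpolation=cv2.INTER_CUBIC))
o=toolpose(np.radians(68),np.radians(31));h=np.array([np.cos(np.radians(68)),np.sin(np.radians(68)),0])
show(np.array([.412,-.162,.0395])-.05*h,o,6)
E
```

```text
now [ 0.4127 -0.161   0.0411] [ 3.121 -1.029  1.202] [-0.8 -0.1 -1.4] 0.0784 16.25
n 6 xyz [-0.0046 -0.     -0.0072] r [0.07 0.01 0.08] |d| 0.0085 |w| 0.1
0 [ 0.409 -0.169  0.041] 0.0 [-1.13  0.37  1.72  0.71  1.82 -2.43] low 0.005
1 [ 0.406 -0.177  0.041] 0.0 [-1.14  0.38  1.7   0.71  1.83 -2.43] low 0.005
2 [ 0.403 -0.185  0.04 ] 0.0 [-1.15  0.39  1.69  0.7   1.84 -2.43] low 0.005
3 [ 0.4   -0.193  0.04 ] 0.0 [-1.16  0.4   1.68  0.69  1.85 -2.44] low 0.004
4 [ 0.397 -0.2    0.04 ] 0.0 [-1.17  0.41  1.66  0.68  1.86 -2.44] low 0.004
5 [ 0.393 -0.208  0.04 ] 0.0 [-1.18  0.42  1.65  0.68  1.87 -2.44] low 0.004
maxspeed [0.13 0.13 0.18 0.09 0.12 0.05]
straight dxyz tool [-0.0278 -0.0002 -0.0431]
```

View pics/s10.png

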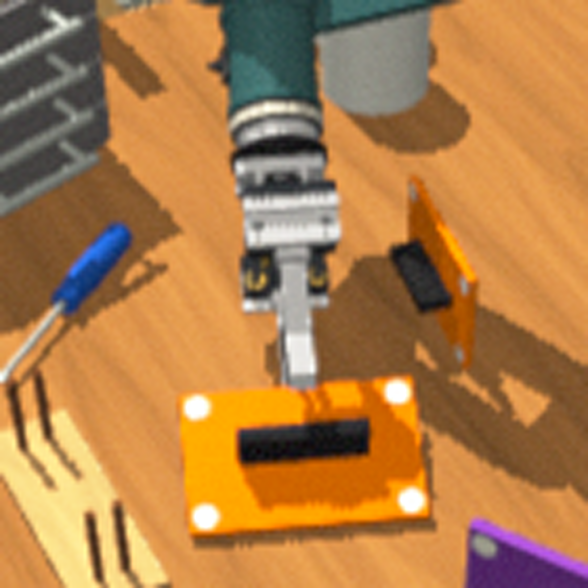

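The lid's far edge is on the bench and its near edge has come down onto the lower finger. I'll pull straight back horizontally so it slides off.

{"fn": "jog_arm", "kwargs": {"series": [{"x":-0.0045,"y":0,"z":-0.0072,"rx":0,"ry":0,"rz":0},{"x":-0.0045,"y":0,"z":-0.0072,"rx":0,"ry":0,"rz":0},{"x":-0.0045,"y":0,"z":-0.0072,"rx":0,"ry":0,"rz":0},{"x":-0.004,"y":0,"z":-0.0072,"rx":0,"ry":0,"rz":0},{"x":-0.004,"y":0,"z":-0.0072,"rx":0,"ry":0,"rz":0},{"x":-0.004,"y":0,"z":-0.0072,"rx":0,"ry":0,"rz":0},{"x":-0.003,"y":0,"z":-0.0072,"rx":0,"ry":0,"rz":0}]}}

```text
time: 16.83
tool_pos: [0.3891, -0.2199, 0.0437]
ee_rot: [3.118, -1.03, 1.205]
wrist_force: [0.3, -1.0, 0.4]
width: 0.08
```

```bash
python3 - <<'E'
from plan import *
from bench import cams
s=cams.snapshot("scene");i=s["img"][:,:,::-1]
cv2.imwrite("pics/s11.png",cv2.resize(i[60:200,210:350],None,fx=4.2,fy=4.2,interpolation=cv2.INTER_CUBIC))
show(np.array([.36,-.24,.12]),toolpose(np.radians(68),np.radians(31)),3,path=False)
E
```

```text
now [ 0.3891 -0.2215  0.0438] [ 3.116 -1.028  1.206] [ 0.  -1.6  0.2] 0.0799 16.8833
n 3 xyz [ 0.017  -0.0064 -0.0211] r [0.18 0.03 0.18] |d| 0.0279 |w| 0.26
straight dxyz tool [ 0.051  -0.0189 -0.0635]
```

View pics/s11.png

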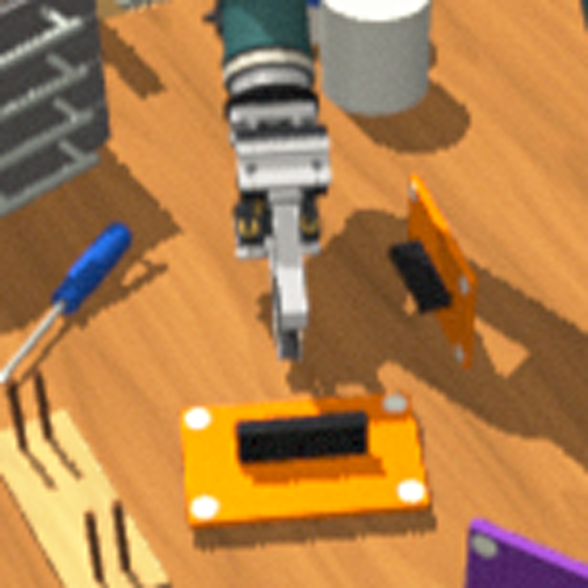

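The lid lies flat with its handle up and is free of the gripper. The dots in the crop are at (197,418), (394,403), (411,490) and (204,507).

```bash
cat >> h.py <<'E'
SC=dict(mtx=np.array([[450.86221831,0,280.62085988],[0,450.86221831,206.13434544],[0,0,1]]),origin=np.array([0.86066348,0.73129056,1.05787657]),attitude=np.array([-2.45670016,0.01811877,2.66245945]))
def down(yaw): return rot([np.pi,0,yaw])
E
python3 - <<'E'
from plan import *
d=onz(SC,crop2px([(197,418),(394,403),(411,490),(204,507)],210,60,4.2),.02)
print(d.round(4),d.mean(0).round(4))
print([np.linalg.norm(d[i]-d[(i+1)%4]).round(4) for i in range(4)])
a=d[3]+d[2]-d[0]-d[1];print('lid x az',np.degrees(np.arctan2(a[1],a[0])))
a=d[0]+d[3]-d[1]-d[2];print('lid -? y az',np.degrees(np.arctan2(a[1],a[0])))
c=d.mean(0)
for y in (68,):
    show(np.array([c[0],c[1],.2]),down(np.radians(y)),12)
E
```

```text
[[ 0.4645 -0.2421  0.02  ]
 [ 0.3225 -0.1838  0.02  ]
 [ 0.3565 -0.0971  0.02  ]
 [ 0.5002 -0.1553  0.02  ]] [ 0.4109 -0.1696  0.02  ]
[np.float64(0.1536), np.float64(0.0931), np.float64(0.155), np.float64(0.0939)]
lid x az 68.10500333413083
lid -? y az -22.18637353841114
now [ 0.3891 -0.2215  0.0438] [ 3.116 -1.028  1.206] [ 0.  -1.6  0.2] 0.0799 16.8833
n 12 xyz [ 0.0114  0.0002 -0.009 ] r [ 0.06 -4.91  0.02] |d| 0.0145 |w| 4.91
0 [ 0.388 -0.223  0.058] 0.0 [-1.18  0.35  1.63  0.64  1.86 -2.41] low 0.018
2 [ 0.388 -0.223  0.087] 0.0 [-1.12  0.21  1.64  0.57  1.83 -2.32] low 0.038
4 [ 0.39  -0.218  0.116] 0.0 [-1.04  0.08  1.64  0.48  1.79 -2.21] low 0.059
6 [ 0.394 -0.209  0.143] 0.0 [-0.93 -0.03  1.63  0.37  1.76 -2.09] low 0.08
8 [ 0.4   -0.196  0.168] 0.0 [-0.79 -0.11  1.6   0.24  1.74 -1.95] low 0.101
10 [ 0.407 -0.179  0.19 ] 0.0 [-0.62 -0.15  1.58  0.08  1.73 -1.79] low 0.121
11 [ 0.411 -0.17   0.2  ] 0.0 [-0.52 -0.15  1.56  0.    1.74 -1.71] low 0.131
maxspeed [1.15 0.93 0.21 1.02 0.24 1.  ]
straight dxyz tool [ 0.1628  0.0027 -0.0324]
```

{"fn": "jog_arm", "kwargs": {"series": [{"x":0.0114,"y":0,"z":-0.009,"rx":0,"ry":-4.9,"rz":0},{"x":0.0114,"y":0,"z":-0.009,"rx":0,"ry":-4.9,"rz":0},{"x":0.0114,"y":0,"z":-0.009,"rx":0,"ry":-4.9,"rz":0},{"x":0.0114,"y":0,"z":-0.009,"rx":0,"ry":-4.9,"rz":0},{"x":0.0114,"y":0,"z":-0.009,"rx":0,"ry":-4.9,"rz":0},{"x":0.0114,"y":0,"z":-0.009,"rx":0,"ry":-4.9,"rz":0},{"x":0.0114,"y":0,"z":-0.009,"rx":0,"ry":-4.9,"rz":0},{"x":0.0114,"y":0,"z":-0.009,"rx":0,"ry":-4.9,"rz":0},{"x":0.0114,"y":0,"z":-0.009,"rx":0,"ry":-4.9,"rz":0},{"x":0.0114,"y":0,"z":-0.009,"rx":0,"ry":-4.9,"rz":0},{"x":0.0114,"y":0,"z":-0.009,"rx":0,"ry":-4.9,"rz":0},{"x":0.01,"y":0,"z":-0.009,"rx":0,"ry":-4.5,"rz":0}], "claw": 0.6}}

```text
time: 17.88
tool_pos: [0.4072, -0.175, 0.2059]
ee_rot: [3.131, 0.022, 1.16]
wrist_force: [0.6, -0.0, -0.6]
width: 0.0564
```

```bash
python3 - <<'E'
from plan import *
show(np.array([.411,-.170,.15]),down(np.radians(68.1)),4)
E
```

```text
now [ 0.4072 -0.175   0.2059] [3.131 0.022 1.16 ] [ 0.6 -0.  -0.6] 0.0564 17.8833
n 4 xyz [0.0017 0.0003 0.014 ] r [ 0.15  0.32 -0.4 ] |d| 0.0141 |w| 0.54
0 [ 0.408 -0.174  0.192] 0.0 [-0.52 -0.16  1.58 -0.02  1.71 -1.69] low 0.123
1 [ 0.409 -0.173  0.178] 0.0 [-0.52 -0.16  1.6  -0.01  1.69 -1.69] low 0.109
2 [ 0.41  -0.171  0.164] 0.0 [-0.52 -0.15  1.63 -0.01  1.66 -1.7 ] low 0.095
3 [ 0.411 -0.17   0.15 ] 0.0 [-0.52 -0.14  1.65 -0.    1.64 -1.71] low 0.081
maxspeed [0.02 0.08 0.28 0.06 0.3  0.09]
straight dxyz tool [0.0074 0.0008 0.0558]
```

{"fn": "jog_arm", "kwargs": {"series": [{"x":0.002,"y":0,"z":0.014,"rx":0.15,"ry":0.3,"rz":-0.4},{"x":0.002,"y":0,"z":0.014,"rx":0.15,"ry":0.3,"rz":-0.4},{"x":0.0015,"y":0,"z":0.014,"rx":0.15,"ry":0.3,"rz":-0.4},{"x":0.0015,"y":0,"z":0.014,"rx":0.15,"ry":0.3,"rz":-0.4},{"x":0,"y":0,"z":0,"rx":0,"ry":0,"rz":0},{"x":0,"y":0,"z":0,"rx":0,"ry":0,"rz":0}]}}

```text
time: 18.38
tool_pos: [0.411, -0.1645, 0.1466]
ee_rot: [3.141, -0.004, 1.2]
wrist_force: [-0.3, -0.1, -0.4]
width: 0.0563
```

```bash
python3 - <<'E'
from plan import *
from bench import cams
s=cams.snapshot("wrist");cv2.imwrite("pics/w12.png",s["img"][:,:,::-1]);print(s["origin"],s["attitude"])
show(np.array([.411,-.170,.06]),down(np.radians(68.1)),4,path=False)
E
```

```text
[ 0.33759978 -0.13770749  0.355058  ] [ 2.86986825 -0.0045771   1.19882053]
now [ 0.4106 -0.1645  0.1462] [-3.141 -0.004  1.199] [-0.6 -0.4 -1. ] 0.0564 18.4333
n 4 xyz [-0.0013  0.0006  0.0215] r [-0.01 -0.06  0.15] |d| 0.0216 |w| 0.16
straight dxyz tool [-0.0053  0.0024  0.0862]
```

View pics/w12.png

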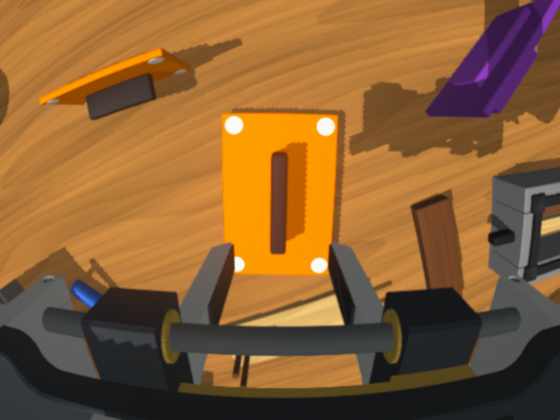

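```bash
cat >> h.py <<'E'
WK=np.array([[325.1922621,0,280.97854887],[0,325.1922621,211.1789781],[0,0,1]])
def wonz(o,att,px,z,K=WK):
    px=np.atleast_2d(np.array(px,float));d=(px-K[:2,2])/K[0,0];r=np.linalg.norm(d,axis=1)
    v=np.c_[d/r[:,None]*np.sin(r)[:,None],np.cos(r)]@rot(att).T
    o=np.array(o);return o+v*((z-o[2])/v[:,2])[:,None]
E
python3 - <<'E'
from plan import *
d=wonz([0.33759978,-0.13770749,0.355058],[2.86986825,-0.0045771,1.19882053],[(234,125),(326,127),(319,265),(238,264)],.02)
print(d.round(4),d.mean(0)); print([np.linalg.norm(d[i]-d[(i+1)%4]).round(4) for i in range(4)])
a=d[1]+d[2]-d[0]-d[3];print('lid x az',np.degrees(np.arctan2(a[1],a[0])))
a=d[2]+d[3]-d[1]-d[0];print('lid long az',np.degrees(np.arctan2(a[1],a[0])))
print(wonz([0.33759978,-0.13770749,0.355058],[2.86986825,-0.0045771,1.19882053],[(279,203)],.056))
E
```

```text
[[ 0.3222 -0.1817  0.02  ]
 [ 0.3584 -0.0946  0.02  ]
 [ 0.5002 -0.153   0.02  ]
 [ 0.4654 -0.2384  0.02  ]] [ 0.41154594 -0.16693088  0.02      ]
[np.float64(0.0943), np.float64(0.1533), np.float64(0.0922), np.float64(0.154)]
lid x az 67.6120396634505
lid long az -21.991786825541407
[[ 0.40753767 -0.16553743  0.056     ]]
```

{"fn": "jog_arm", "kwargs": {"series": [{"x":-0.003,"y":0.0015,"z":0.02,"rx":0,"ry":-0.2,"rz":0.8},{"x":0,"y":0,"z":0.025,"rx":0,"ry":0,"rz":0},{"x":0,"y":0,"z":0.025,"rx":0,"ry":0,"rz":0},{"x":0,"y":0,"z":0.015,"rx":0,"ry":0,"rz":0},{"x":0,"y":0,"z":0,"rx":0,"ry":0,"rz":0},{"x":0,"y":0,"z":0,"rx":0,"ry":0,"rz":0}]}}

```text
time: 18.93
tool_pos: [0.4109, -0.1735, 0.0603]
ee_rot: [3.139, -0.001, 1.174]
wrist_force: [0.4, 0.6, 0.6]
width: 0.0564
```

```bash
python3 - <<'E'
from plan import *
show(np.array([.411,-.168,.0]),down(np.radians(67.9)),4,path=False)
E
```

```text
now [ 0.4109 -0.1735  0.0603] [ 3.139e+00 -1.000e-03  1.174e+00] [0.4 0.6 0.6] 0.0564 18.9333
n 4 xyz [ 0.0013 -0.0005  0.0151] r [ 0.04 -0.02 -0.16] |d| 0.0151 |w| 0.17
straight dxyz tool [ 0.0051 -0.0022  0.0603]
```

{"fn": "jog_arm", "kwargs": {"series": [{"x":0.004,"y":-0.002,"z":0.012,"rx":0,"ry":0,"rz":-0.5},{"x":0,"y":0,"z":0.014,"rx":0,"ry":0,"rz":0},{"x":0,"y":0,"z":0.01,"rx":0,"ry":0,"rz":0},{"x":0,"y":0,"z":0,"rx":0,"ry":0,"rz":0},{"x":0,"y":0,"z":0,"rx":0,"ry":0,"rz":0}]}}

```text
time: 19.35
tool_pos: [0.4137, -0.1712, 0.0267]
ee_rot: [3.13, -0.001, 1.181]
wrist_force: [0.2, 0.8, 0.6]
width: 0.0566
```

```bash
python3 - <<'E'
from plan import *
show(np.array([.411,-.168,-.004]),down(np.radians(67.9)),4,path=False)
E
```

```text
now [ 0.4137 -0.1712  0.0267] [ 3.130e+00 -1.000e-03  1.181e+00] [0.2 0.8 0.6] 0.0566 19.35
n 4 xyz [ 0.0005 -0.001   0.0077] r [ 0.16 -0.01 -0.06] |d| 0.0077 |w| 0.17
straight dxyz tool [ 0.0019 -0.0041  0.0307]
```

{"fn": "jog_arm", "kwargs": {"series": [{"x":0.001,"y":-0.003,"z":0.008,"rx":0.5,"ry":0,"rz":-0.2},{"x":0,"y":0,"z":0.01,"rx":0,"ry":0,"rz":0},{"x":0,"y":0,"z":0.006,"rx":0,"ry":0,"rz":0},{"x":0,"y":0,"z":0,"rx":0,"ry":0,"rz":0}]}}

```text
time: 19.68
tool_pos: [0.413, -0.1696, 0.0028]
ee_rot: [3.135, -0.001, 1.186]
wrist_force: [0.3, -1.0, -0.2]
width: 0.0565
```

```bash
python3 - <<'E'
from plan import *
from bench import cams
s=cams.snapshot("wrist");cv2.imwrite("pics/w13.png",s["img"][:,:,::-1])
show(np.array([.411,-.168,-.004]),down(np.radians(67.9)),4,path=False)
E
```

```text
now [ 0.4132 -0.1697  0.0032] [ 3.135e+00 -1.000e-03  1.186e+00] [-1.   0.1 -0.6] 0.0564 19.7333
n 4 xyz [ 0.0002 -0.0007  0.0018] r [ 0.1  -0.01  0.01] |d| 0.0019 |w| 0.1
straight dxyz tool [ 0.0008 -0.0027  0.0072]
```

View pics/w13.png

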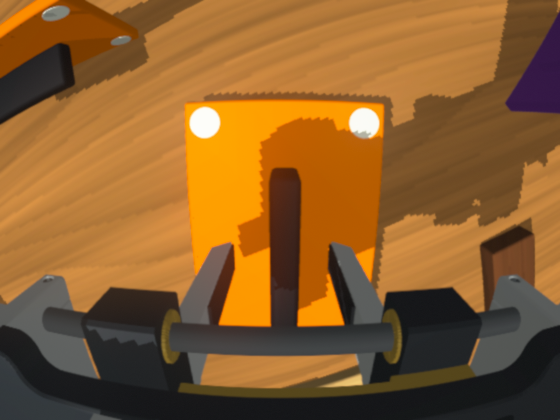

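The handle bar, at col 285, sits centred between the fingers. I'll go a little lower and close.

{"fn": "jog_arm", "kwargs": {"series": [{"x":0.0005,"y":-0.002,"z":0.003,"rx":0.3,"ry":0,"rz":0},{"x":0,"y":0,"z":0.002,"rx":0,"ry":0,"rz":0},{"x":0,"y":0,"z":0,"rx":0,"ry":0,"rz":0}]}}

```text
time: 19.98
tool_pos: [0.4117, -0.1686, -0.002]
ee_rot: [3.14, -0.0, 1.186]
wrist_force: [0.1, 0.1, -0.1]
width: 0.0567
```

{"fn": "jog_arm", "kwargs": {"series": [{"x":0,"y":0,"z":0,"rx":0,"ry":0,"rz":0},{"x":0,"y":0,"z":0,"rx":0,"ry":0,"rz":0},{"x":0,"y":0,"z":0,"rx":0,"ry":0,"rz":0},{"x":0,"y":0,"z":0,"rx":0,"ry":0,"rz":0},{"x":0,"y":0,"z":0,"rx":0,"ry":0,"rz":0},{"x":0,"y":0,"z":0,"rx":0,"ry":0,"rz":0},{"x":0,"y":0,"z":0,"rx":0,"ry":0,"rz":0},{"x":0,"y":0,"z":0,"rx":0,"ry":0,"rz":0}], "claw": 0.0}}

```text
time: 20.65
tool_pos: [0.4126, -0.1686, -0.0011]
ee_rot: [3.138, -0.001, 1.186]
wrist_force: [0.3, -0.5, -1.1]
width: 0.0152
```

```bash
python3 - <<'E'
from plan import *
show(np.array([.411,-.168,.1]),down(np.radians(67.9)),4,path=False)
for yd in (167.7,-12.3):
    q0=np.array([.2,.2,1.3,0,1.6,.2]);print(yd,ik(np.array([.5685,.1788,.1]),down(np.radians(yd)),q0))
E
```

```text
now [ 0.4126 -0.1686 -0.0011] [ 3.138e+00 -1.000e-03  1.186e+00] [ 0.3 -0.5 -1.1] 0.0152 20.65
n 4 xyz [ 0.     -0.0004 -0.0253] r [ 0.05 -0.01  0.01] |d| 0.0253 |w| 0.06
straight dxyz tool [ 1.000e-04 -1.300e-03 -1.011e-01]
167.7 (array([ 0.26047529,  0.21664782,  1.37794849, -0.06304704,  1.54308854,
       -2.57      ]), np.float64(0.09478628283567576))
-12.3 (array([2.09557775e-01, 2.14941252e-01, 1.37754131e+00, 1.35758875e-12,
       1.54911009e+00, 4.24233273e-01]), np.float64(6.673765007138775e-12))
```

{"fn": "jog_arm", "kwargs": {"series": [{"x":0,"y":0,"z":-0.01,"rx":0,"ry":0,"rz":0},{"x":0,"y":0,"z":-0.017,"rx":0,"ry":0,"rz":0},{"x":0,"y":0,"z":-0.02,"rx":0,"ry":0,"rz":0},{"x":0,"y":0,"z":-0.02,"rx":0,"ry":0,"rz":0},{"x":0,"y":0,"z":-0.02,"rx":0,"ry":0,"rz":0},{"x":0,"y":0,"z":-0.02,"rx":0,"ry":0,"rz":0},{"x":0,"y":0,"z":-0.015,"rx":0,"ry":0,"rz":0}]}}

```text
time: 21.23
tool_pos: [0.4042, -0.1651, 0.1186]
ee_rot: [-3.122, -0.002, 1.185]
wrist_force: [1.0, 0.0, -4.1]
width: 0.0154
```

```bash
python3 - <<'E'
from plan import *
from bench import cams
s=cams.snapshot("scene");i=s["img"][:,:,::-1]
cv2.imwrite("pics/s14.png",cv2.resize(i[60:260,190:390],None,fx=3,fy=3,interpolation=cv2.INTER_CUBIC))
show(np.array([.5685,.1788,.15]),down(np.radians(-12.3)),14)
E
```

```text
now [ 0.406  -0.166   0.1218] [-3.127e+00 -1.000e-03  1.185e+00] [ 0.1 -0.2 -0.8] 0.0156 21.2833
n 14 xyz [ 0.0245 -0.0166 -0.0019] r [-0.05  0.04  5.73] |d| 0.0296 |w| 5.73
0 [ 0.4   -0.137  0.124] 0.0 [-0.47 -0.17  1.73  0.    1.6  -1.55] low 0.055
2 [ 0.396 -0.078  0.128] 0.0 [-0.34 -0.22  1.76  0.    1.62 -1.22] low 0.059
4 [ 0.405 -0.02   0.132] 0.0 [-0.19 -0.22  1.75  0.    1.62 -0.88] low 0.063
6 [0.424 0.036 0.136] 0.0 [-0.05 -0.18  1.7   0.01  1.62 -0.54] low 0.067
8 [0.455 0.087 0.14 ] 0.0 [ 0.06 -0.1   1.62  0.    1.62 -0.22] low 0.071
10 [0.495 0.13  0.144] 0.0 [0.14 0.01 1.51 0.   1.62 0.06] low 0.075
12 [0.542 0.165 0.148] 0.0 [0.19 0.13 1.38 0.   1.63 0.31] low 0.079
13 [0.569 0.179 0.15 ] 0.0 [0.21 0.2  1.3  0.   1.65 0.42] low 0.081
maxspeed [0.88 0.77 0.92 0.02 0.15 2.08]
straight dxyz tool [ 0.3807  0.0206 -0.028 ]
```

View pics/s14.png

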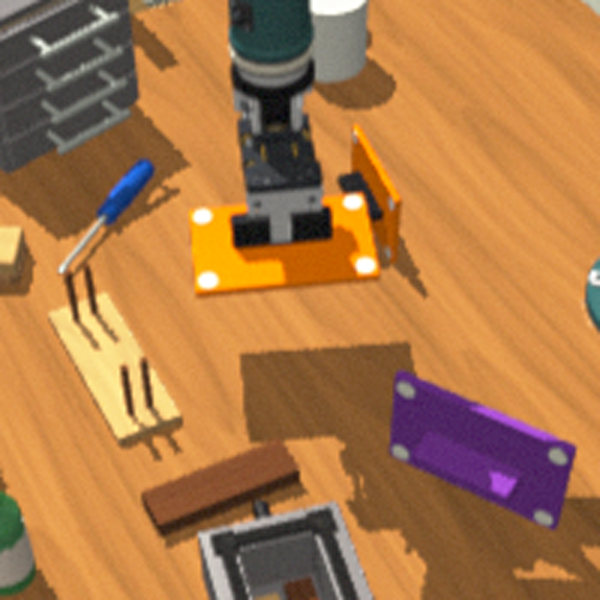

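{"fn": "jog_arm", "kwargs": {"series": [{"x":0,"y":0,"z":-0.02,"rx":-0.3,"ry":0,"rz":0},{"x":0,"y":0,"z":-0.02,"rx":-0.3,"ry":0,"rz":0},{"x":0,"y":0,"z":-0.02,"rx":-0.2,"ry":0,"rz":0},{"x":0.0245,"y":-0.0166,"z":0,"rx":0,"ry":0,"rz":5.7},{"x":0.0245,"y":-0.0166,"z":0,"rx":0,"ry":0,"rz":5.7},{"x":0.0245,"y":-0.0166,"z":0,"rx":0,"ry":0,"rz":5.7},{"x":0.0245,"y":-0.0166,"z":0,"rx":0,"ry":0,"rz":5.7},{"x":0.0245,"y":-0.0166,"z":0,"rx":0,"ry":0,"rz":5.7},{"x":0.0245,"y":-0.0166,"z":0,"rx":0,"ry":0,"rz":5.7},{"x":0.0245,"y":-0.0166,"z":0,"rx":0,"ry":0,"rz":5.7},{"x":0.0245,"y":-0.0166,"z":0,"rx":0,"ry":0,"rz":5.7}]}}

```text
time: 22.2
tool_pos: [0.4364, 0.0646, 0.1793]
ee_rot: [-3.14, 0.009, 0.338]
wrist_force: [1.3, -1.0, -4.3]
width: 0.0158
```

```bash
python3 - <<'E'
from plan import *
show(np.array([.5685,.1788,.17]),down(np.radians(-12.3)),6)
E
```

```text
now [0.4364 0.0646 0.1793] [-3.14   0.009  0.338] [ 1.3 -1.  -4.3] 0.0158 22.2
n 6 xyz [ 0.0242 -0.0167  0.0014] r [0.01 0.09 5.28] |d| 0.0295 |w| 5.28
0 [0.454 0.088 0.178] 0.0 [ 0.07 -0.1   1.56 -0.    1.7  -0.18] low 0.109
1 [0.473 0.111 0.176] 0.0 [ 0.11 -0.05  1.51  0.    1.69 -0.04] low 0.107
2 [0.495 0.131 0.175] 0.0 [0.15 0.01 1.46 0.   1.68 0.09] low 0.106
3 [0.518 0.149 0.173] 0.0 [0.17 0.07 1.4  0.   1.68 0.21] low 0.104
4 [0.542 0.165 0.171] 0.0 [0.2  0.13 1.34 0.   1.68 0.32] low 0.102
5 [0.568 0.179 0.17 ] 0.0 [0.21 0.19 1.27 0.   1.68 0.42] low 0.101
maxspeed [0.61 0.77 0.84 0.01 0.12 1.71]
straight dxyz tool [ 0.1626 -0.0638  0.0079]
```

{"fn": "jog_arm", "kwargs": {"series": [{"x":0.0242,"y":-0.0167,"z":0.001,"rx":0,"ry":0,"rz":5.2},{"x":0.0242,"y":-0.0167,"z":0.001,"rx":0,"ry":0,"rz":5.2},{"x":0.0242,"y":-0.0167,"z":0.001,"rx":0,"ry":0,"rz":5.2},{"x":0.0242,"y":-0.0167,"z":0.001,"rx":0,"ry":0,"rz":5.2},{"x":0.0242,"y":-0.0167,"z":0.001,"rx":0,"ry":0,"rz":5.2},{"x":0.012,"y":-0.008,"z":0.001,"rx":0,"ry":0,"rz":2.5},{"x":0,"y":0,"z":0,"rx":0,"ry":0,"rz":0},{"x":0,"y":0,"z":0,"rx":0,"ry":0,"rz":0}]}}

```text
time: 22.87
tool_pos: [0.5558, 0.1822, 0.1604]
ee_rot: [3.132, 0.024, -0.178]
wrist_force: [0.2, -0.4, -3.3]
width: 0.016
```

```bash
python3 - <<'E'
from plan import *
from bench import cams
for n in ("top","scene","wrist"):
    s=cams.snapshot(n);i=s["img"][:,:,::-1];cv2.imwrite(f"pics/{n}15.png",i)
    if n=="scene": cv2.imwrite("pics/s15z.png",cv2.resize(i[180:320,230:350],None,fx=4.2,fy=4.2,interpolation=cv2.INTER_CUBIC))
    if n=="wrist": print(s["origin"],s["attitude"])
show(np.array([.5685,.1788,.15]),down(np.radians(-12.3)),3,path=False)
E
```

```text
[0.57418189 0.25863321 0.36842809] [ 2.86143601  0.02430576 -0.17919521]
now [0.5554 0.1814 0.1615] [ 3.133  0.023 -0.179] [ 0.2 -0.6 -2.8] 0.0157 23.0167
n 3 xyz [ 0.0045 -0.      0.0038] r [0.17 0.43 0.68] |d| 0.0059 |w| 0.83
straight dxyz tool [0.0136 0.0001 0.0112]
```

View pics/s15z.png

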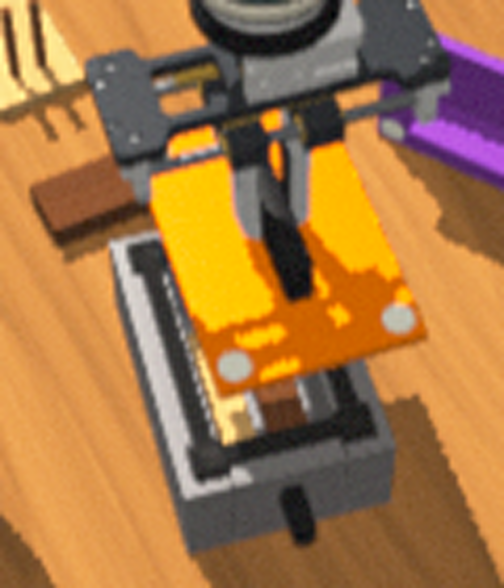

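View pics/wrist15.png

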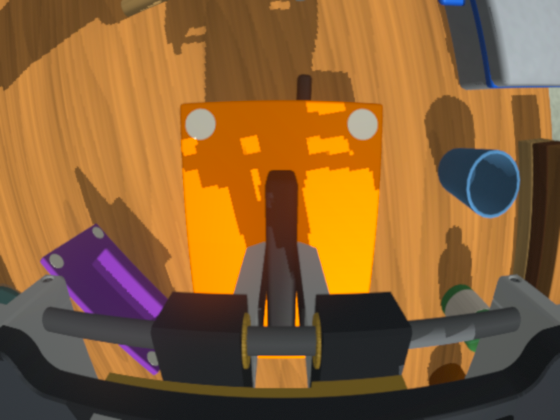

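```bash
python3 - <<'E'
from plan import *
o=[0.57418189,0.25863321,0.36842809];a=[2.86143601,0.02430576,-0.17919521]
P=np.array([.5554,.1814,.1615]);A=rot([3.133,.023,-.179])
# plane normal tilt small: work in tool frame
zc=-.021
def ray(px):
    d=(np.array(px)-WK[:2,2])/WK[0,0];r=np.linalg.norm(d);v=rot(a)@np.r_[d/r*np.sin(r),np.cos(r)]
    v=A.T@v;oo=A.T@(np.array(o)-P);return oo+v*((zc-oo[2])/v[2])
for px in [(200,124),(363,124),(283,171)]: print(ray(px).round(4))
# box in wrist? refine box from scene image corners
c=[(112,240),(392,440),(192,497)]
b=onz(SC,crop2px(c,230,180,4.2),.07);print(b.round(4))
# predicted
th=np.radians(-12.3);Rb=np.array([[np.cos(th),-np.sin(th)],[np.sin(th),np.cos(th)]])
print([(np.array([.5685,.1788])+Rb@[sx*.065,sy*.095]).round(4) for sx,sy in((1,-1),(-1,1),(1,1))])
E
```

```text
[-0.0471 -0.078  -0.021 ]
[ 0.0472 -0.078  -0.021 ]
[ 0.0009 -0.0497 -0.021 ]
[[0.611  0.0701 0.07  ]
 [0.5275 0.2783 0.07  ]
 [0.6484 0.2561 0.07  ]]
[array([0.6118, 0.0721]), array([0.5252, 0.2855]), array([0.6522, 0.2578])]
```

```bash
python3 - <<'E'
from plan import *
def box(cx,cy,yd):
    th=np.radians(yd);Rb=np.array([[np.cos(th),-np.sin(th)],[np.sin(th),np.cos(th)]])
    f=lambda hx,hy,z:np.array([np.r_[np.array([cx,cy])+Rb@[sx*hx,sy*hy],z] for sx,sy in((1,-1),(1,1),(-1,1),(-1,-1))])
    return [f(.065,.095,.07),f(.035,.065,.07),f(.045,.075,.076)]
for nm,S,(x0,y0,x1,y1),fx in(("scene0",SC,(250,220,335,315),6),("top0",TOP,(170,142,270,216),7)):
    i=cv2.imread(f"pics/{nm}.png")
    c=cv2.resize(i[y0:y1,x0:x1],None,fx=fx,fy=fx,interpolation=cv2.INTER_CUBIC)
    for k,col in enumerate([(0,255,255),(0,0,255),(255,255,0)]):
        q=((proj(S,box(.5685,.1788,-12.3)[k])-[x0,y0]+.5)*fx).astype(int)
        cv2.polylines(c,[q.reshape(-1,1,2)],True,col,1)
    cv2.imwrite(f"pics/ov_{nm}.png",c)
E
```

```text
(no output)
```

View pics/ov_scene0.png

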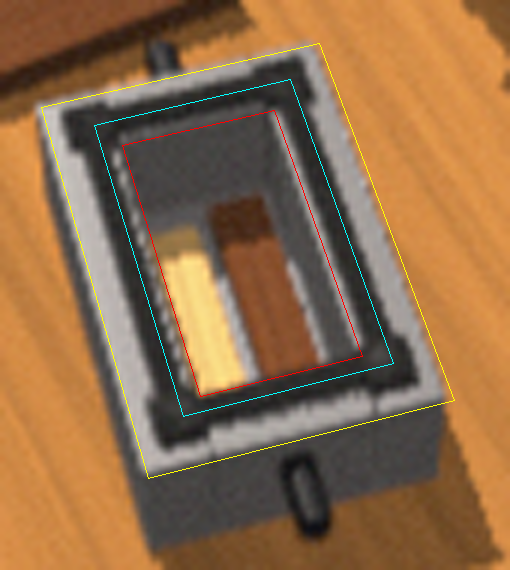

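View pics/ov_top0.png

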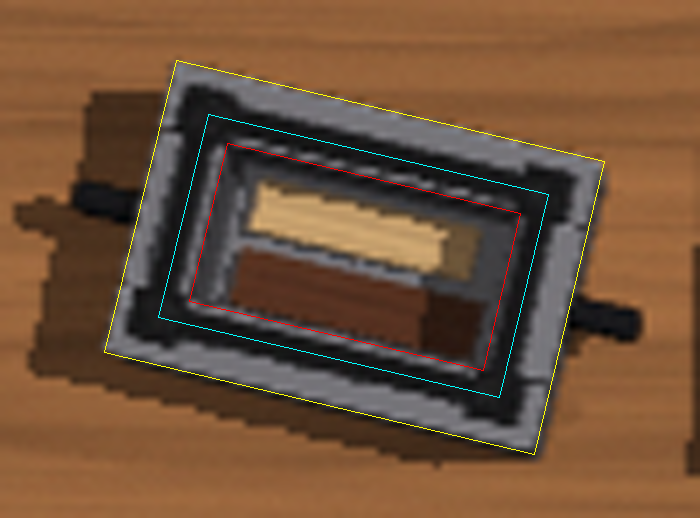

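{"fn": "jog_arm", "kwargs": {"series": [{"x":0.006,"y":0,"z":0.005,"rx":0.2,"ry":0.6,"rz":1.0},{"x":0.004,"y":0,"z":0.01,"rx":0,"ry":0.3,"rz":0.5},{"x":0,"y":0,"z":0.01,"rx":0,"ry":0,"rz":0},{"x":0,"y":0,"z":0,"rx":0,"ry":0,"rz":0},{"x":0,"y":0,"z":0,"rx":0,"ry":0,"rz":0}]}}

```text
time: 23.43
tool_pos: [0.564, 0.1767, 0.1356]
ee_rot: [3.137, 0.003, -0.21]
wrist_force: [0.4, -0.2, -2.8]
width: 0.0157
```

```bash
python3 - <<'E'
from plan import *
show(np.array([.569,.1777,.11]),down(np.radians(-12.3)),3,path=False)
E
```

```text
now [0.564  0.1767 0.1356] [ 3.137e+00  3.000e-03 -2.100e-01] [ 0.4 -0.2 -2.8] 0.0157 23.4333
n 3 xyz [ 0.0016 -0.0007  0.0085] r [0.09 0.06 0.1 ] |d| 0.0087 |w| 0.15
straight dxyz tool [ 0.0048 -0.0022  0.0255]
```

{"fn": "jog_arm", "kwargs": {"series": [{"x":0.003,"y":-0.0015,"z":0.008,"rx":0.2,"ry":0.1,"rz":0.2},{"x":0,"y":0,"z":0.01,"rx":0,"ry":0,"rz":0},{"x":0,"y":0,"z":0.005,"rx":0,"ry":0,"rz":0},{"x":0,"y":0,"z":0,"rx":0,"ry":0,"rz":0},{"x":0,"y":0,"z":0,"rx":0,"ry":0,"rz":0}]}}

```text
time: 23.85
tool_pos: [0.5667, 0.1772, 0.1093]
ee_rot: [3.14, 0.003, -0.214]
wrist_force: [0.6, 0.2, -3.0]
width: 0.0155
```

```bash
python3 - <<'E'
from plan import *
show(np.array([.569,.1777,.085]),down(np.radians(-12.3)),3,path=False)
E
```

```text
now [0.5667 0.1772 0.1093] [ 3.14e+00  3.00e-03 -2.14e-01] [ 0.6  0.2 -3. ] 0.0155 23.85
n 3 xyz [ 0.0007 -0.0003  0.0081] r [0.03 0.05 0.02] |d| 0.0081 |w| 0.06
straight dxyz tool [ 0.0022 -0.001   0.0243]
```

{"fn": "jog_arm", "kwargs": {"series": [{"x":0.0015,"y":-0.0005,"z":0.008,"rx":0,"ry":0.1,"rz":0},{"x":0,"y":0,"z":0.01,"rx":0,"ry":0,"rz":0},{"x":0,"y":0,"z":0.004,"rx":0,"ry":0,"rz":0},{"x":0,"y":0,"z":0,"rx":0,"ry":0,"rz":0},{"x":0,"y":0,"z":0,"rx":0,"ry":0,"rz":0}]}}

```text
time: 24.27
tool_pos: [0.5684, 0.1776, 0.0848]
ee_rot: [3.14, 0.001, -0.213]
wrist_force: [1.0, -1.2, -3.2]
width: 0.0156
```

```bash
python3 - <<'E'
from plan import *
from bench import cams
s=cams.snapshot("scene");i=s["img"][:,:,::-1];cv2.imwrite("pics/scene16.png",i);cv2.imwrite("pics/s16z.png",cv2.resize(i[180:320,230:350],None,fx=4.2,fy=4.2,interpolation=cv2.INTER_CUBIC))
show(np.array([.569,.1777,.075]),down(np.radians(-12.3)),3,path=False)
E
```

```text
now [0.5684 0.1776 0.0848] [ 3.14e+00  1.00e-03 -2.13e-01] [-1.  -0.1 -4. ] 0.0157 24.3167
n 3 xyz [ 0.0002 -0.0001  0.0033] r [0.03 0.02 0.03] |d| 0.0033 |w| 0.05
straight dxyz tool [ 0.0006 -0.0003  0.0098]
```

View pics/s16z.png

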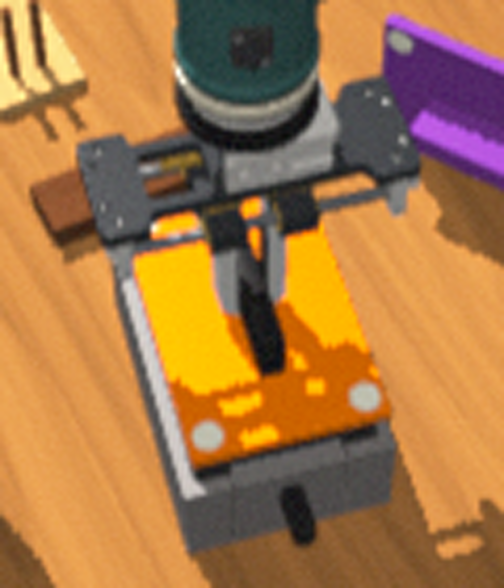

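```bash
python3 - <<'E'
from plan import *
d=onz(SC,crop2px([(207,436),(366,397)],230,180,4.2),.1058);print(d.round(4),np.linalg.norm(d[0]-d[1]))
th=np.radians(-12.3);Rb=np.array([[np.cos(th),-np.sin(th)],[np.sin(th),np.cos(th)]])
print([(np.array([.569,.1785])+Rb@[sx*.047,.077]).round(4) for sx in (1,-1)])
E
```

```text
[[0.6311 0.2431 0.1058]
 [0.5384 0.2636 0.1058]] 0.09494883439321158
[array([0.6313, 0.2437]), array([0.5395, 0.2637])]
```

The dots in the scene image agree with the intended lid pose to within about 1 mm. I'm lowering it onto the gasket.

{"fn": "jog_arm", "kwargs": {"series": [{"x":0.0004,"y":0,"z":0.005,"rx":0,"ry":0,"rz":0},{"x":0,"y":0,"z":0.005,"rx":0,"ry":0,"rz":0},{"x":0,"y":0,"z":0.003,"rx":0,"ry":0,"rz":0},{"x":0,"y":0,"z":0,"rx":0,"ry":0,"rz":0},{"x":0,"y":0,"z":0,"rx":0,"ry":0,"rz":0}]}}

```text
time: 24.73
tool_pos: [0.5695, 0.1776, 0.0715]
ee_rot: [3.141, -0.001, -0.213]
wrist_force: [-0.3, -0.2, -2.7]
width: 0.0161
```

{"fn": "jog_arm", "kwargs": {"series": [{"x":0,"y":0,"z":0.002,"rx":0,"ry":0,"rz":0},{"x":0,"y":0,"z":0.002,"rx":0,"ry":0,"rz":0},{"x":0,"y":0,"z":0,"rx":0,"ry":0,"rz":0},{"x":0,"y":0,"z":0,"rx":0,"ry":0,"rz":0}]}}

```text
time: 25.07
tool_pos: [0.5698, 0.1776, 0.0675]
ee_rot: [3.141, -0.002, -0.213]
wrist_force: [-1.4, -0.1, -2.7]
width: 0.0159
```

{"fn": "jog_arm", "kwargs": {"series": [{"x":0,"y":0,"z":0.0015,"rx":0,"ry":0,"rz":0},{"x":0,"y":0,"z":0,"rx":0,"ry":0,"rz":0}]}}

```text
time: 25.23
tool_pos: [0.5699, 0.1777, 0.0661]
ee_rot: [3.141, -0.002, -0.213]
wrist_force: [-0.2, 0.5, -4.4]
width: 0.0159
```

{"fn": "jog_arm", "kwargs": {"series": [{"x":-0.0005,"y":0,"z":0.001,"rx":0,"ry":0,"rz":0},{"x":0,"y":0,"z":0,"rx":0,"ry":0,"rz":0}]}}

```text
time: 25.4
tool_pos: [0.5697, 0.1778, 0.0654]
ee_rot: [3.141, -0.003, -0.213]
wrist_force: [-0.8, -0.6, -3.5]
width: 0.0162
```

{"fn": "jog_arm", "kwargs": {"series": [{"x":0,"y":0,"z":0.0006,"rx":0,"ry":0,"rz":0},{"x":0,"y":0,"z":0,"rx":0,"ry":0,"rz":0}]}}

```text
time: 25.57
tool_pos: [0.5699, 0.1778, 0.0653]
ee_rot: [3.142, -0.003, -0.213]
wrist_force: [-0.2, -0.1, -2.7]
width: 0.016
```

{"fn": "jog_arm", "kwargs": {"series": [{"x":0,"y":0,"z":0,"rx":0,"ry":0,"rz":0},{"x":0,"y":0,"z":0,"rx":0,"ry":0,"rz":0},{"x":0,"y":0,"z":0,"rx":0,"ry":0,"rz":0},{"x":0,"y":0,"z":0,"rx":0,"ry":0,"rz":0},{"x":0,"y":0,"z":0,"rx":0,"ry":0,"rz":0}], "claw": 0.5}}

```text
time: 25.98
tool_pos: [0.5725, 0.1785, 0.0692]
ee_rot: [-3.138, -0.01, -0.213]
wrist_force: [-0.8, -0.9, 0.2]
width: 0.0449
```

{"fn": "jog_arm", "kwargs": {"series": [{"x":0,"y":0,"z":-0.015,"rx":0,"ry":0,"rz":0},{"x":0,"y":0,"z":-0.03,"rx":0,"ry":0,"rz":0},{"x":0,"y":0,"z":-0.03,"rx":0,"ry":0,"rz":0},{"x":0,"y":0,"z":-0.02,"rx":0,"ry":0,"rz":0},{"x":0,"y":0,"z":0,"rx":0,"ry":0,"rz":0}], "claw": 0.5}}

```text
time: 26.4
tool_pos: [0.5701, 0.178, 0.1658]
ee_rot: [-3.14, -0.006, -0.213]
wrist_force: [-0.0, 0.1, 1.1]
width: 0.0469
```

```bash
python3 - <<'E'
from plan import *
from bench import cams
s=cams.snapshot("scene");i=s["img"][:,:,::-1];cv2.imwrite("pics/scene17.png",i);cv2.imwrite("pics/s17z.png",cv2.resize(i[180:320,230:350],None,fx=4.2,fy=4.2,interpolation=cv2.INTER_CUBIC))
s=cams.snapshot("wrist");i=s["img"][:,:,::-1];cv2.imwrite("pics/w17.png",i);print(s["origin"],s["attitude"])
show(np.array([.569,.1777,.175]),down(np.radians(-12.3)),3,path=False)
E
```

```text
[0.58504638 0.25353768 0.3723563 ] [ 2.8708465  -0.00323702 -0.21405953]
now [0.5682 0.1776 0.1614] [ 3.14   0.    -0.213] [-0.3  0.2 -0.5] 0.0472 26.5
n 3 xyz [ 0.0002 -0.0001 -0.0045] r [0.03 0.   0.02] |d| 0.0046 |w| 0.04
straight dxyz tool [ 0.0007 -0.0002 -0.0136]
```

View pics/s17z.png

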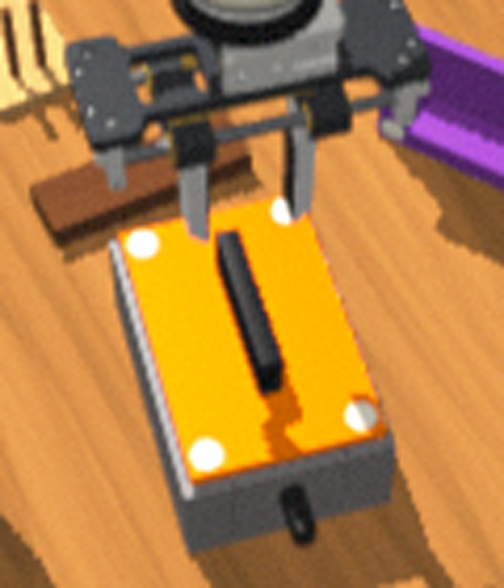

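View pics/w17.png

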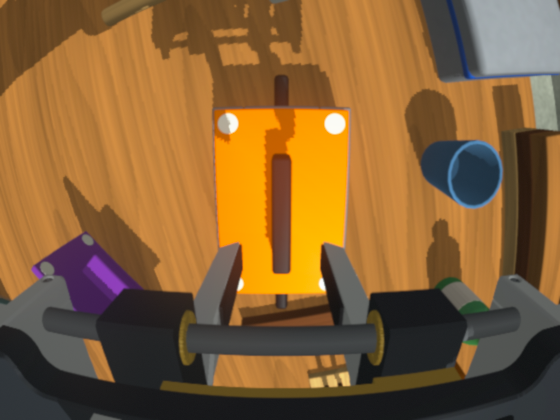

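The lid sits squarely on the box and has been released. The dots in the crop are at (142,244), (284,210), (361,414) and (207,454). I'll compute the press points.

```bash
python3 - <<'E'
from plan import *
for z in (.080,.086):
    d=onz(SC,crop2px([(142,244),(283,210),(361,414),(207,454)],230,180,4.2),z);print(z,d.round(4).tolist(),d.mean(0).round(4),[np.linalg.norm(d[i]-d[(i+1)%4]).round(4) for i in range(4)])
d=wonz([0.58504638,0.25353768,0.3723563],[2.8708465,-0.00323702,-0.21405953],[(228,123),(335,123)],.086);print(d.round(4))
th=np.radians(-12.3);Rb=np.array([[np.cos(th),-np.sin(th)],[np.sin(th),np.cos(th)]])
for n,v in dict(a=(-.047,-.077),b=(-.047,.077),c=(.047,.077),d=(.047,-.077)).items(): print(n,(np.array([.569,.1785])+Rb@v).round(4))
E
```

```text
0.08 [[0.5981, 0.0886, 0.08], [0.5069, 0.1073, 0.08], [0.5381, 0.2594, 0.08], [0.6303, 0.2404, 0.08]] [0.5683 0.1739 0.08  ] [np.float64(0.0931), np.float64(0.1553), np.float64(0.0942), np.float64(0.1552)]
0.086 [[0.5997, 0.0925, 0.086], [0.5091, 0.1111, 0.086], [0.54, 0.2623, 0.086], [0.6317, 0.2434, 0.086]] [0.5701 0.1773 0.086 ] [np.float64(0.0925), np.float64(0.1543), np.float64(0.0936), np.float64(0.1542)]
[[0.5407 0.264  0.086 ]
 [0.6325 0.2441 0.086 ]]
a [0.5067 0.1133]
b [0.5395 0.2637]
c [0.6313 0.2437]
d [0.5985 0.0933]
```

{"fn": "jog_arm", "kwargs": {"series": [{"x":-0.015,"y":0.025,"z":0,"rx":0,"ry":0,"rz":0},{"x":-0.015,"y":0.025,"z":0.01,"rx":0,"ry":0,"rz":0},{"x":-0.012,"y":0.02,"z":0.02,"rx":0,"ry":0,"rz":0},{"x":0,"y":0,"z":0.02,"rx":0,"ry":0,"rz":0},{"x":0,"y":0,"z":0.01,"rx":0,"ry":0,"rz":0},{"x":0,"y":0,"z":0,"rx":0,"ry":0,"rz":0},{"x":0,"y":0,"z":0,"rx":0,"ry":0,"rz":0}], "claw": 0.0}}

```text
time: 27.08
tool_pos: [0.5027, 0.1153, 0.0843]
ee_rot: [3.133, 0.02, -0.212]
wrist_force: [0.7, -0.2, -0.3]
width: 0.0037
```

```bash
cat > t.py <<'E'
import sys
from plan import *
C=np.array([.5693,.1782]);th=np.radians(-12.3);Rb=np.array([[np.cos(th),-np.sin(th)],[np.sin(th),np.cos(th)]])
V=dict(a=(-.047,-.077),b=(-.047,.077),c=(.047,.077),d=(.047,-.077))
def tgt(k): return C+Rb@V[k]
show(np.r_[tgt(sys.argv[1]),float(sys.argv[2])],down(th),2,path=False)
E
python3 t.py a .07
```

```text
now [0.5027 0.1153 0.0843] [ 3.133  0.02  -0.212] [ 0.7 -0.2 -0.3] 0.0037 27.0833
n 2 xyz [0.0025 0.0006 0.0071] r [0.25 0.58 0.08] |d| 0.0076 |w| 0.64
straight dxyz tool [0.005  0.0012 0.0142]
```

{"fn": "jog_arm", "kwargs": {"series": [{"x":0.003,"y":0.001,"z":0.007,"rx":0.3,"ry":0.7,"rz":0},{"x":0,"y":0,"z":0.005,"rx":0,"ry":0,"rz":0},{"x":0,"y":0,"z":0,"rx":0,"ry":0,"rz":0},{"x":0,"y":0,"z":0,"rx":0,"ry":0,"rz":0}]}}

```text
time: 27.42
tool_pos: [0.5067, 0.1151, 0.072]
ee_rot: [3.139, 0.008, -0.21]
wrist_force: [0.7, 0.3, 0.1]
width: 0.0001
```

```bash
python3 t.py a .055; python3 - <<'E'
from bench import cams
import cv2
s=cams.snapshot("scene");i=s["img"][:,:,::-1];cv2.imwrite("pics/s18z.png",cv2.resize(i[180:320,230:350],None,fx=4.2,fy=4.2,interpolation=cv2.INTER_CUBIC))
E
```

```text
now [0.5067 0.1151 0.072 ] [ 3.139  0.008 -0.21 ] [0.7 0.3 0.1] 0.0001 27.4167
n 2 xyz [0.0004 0.001  0.0085] r [0.08 0.24 0.13] |d| 0.0086 |w| 0.28
straight dxyz tool [0.0009 0.002  0.017 ]
```

View pics/s18z.png

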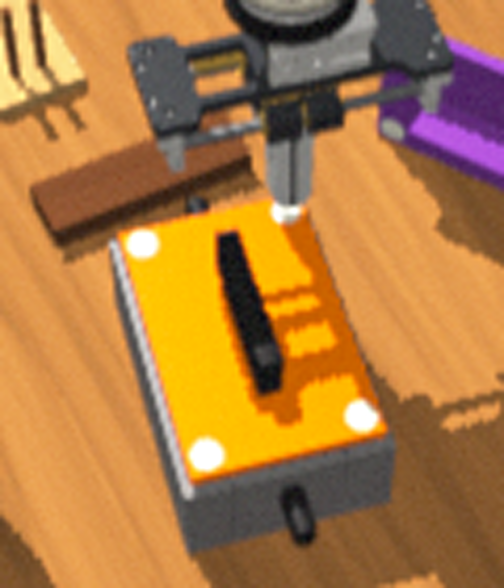

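{"fn": "jog_arm", "kwargs": {"series": [{"x":0.0005,"y":0.001,"z":0.005,"rx":0,"ry":0.2,"rz":0},{"x":0,"y":0,"z":0.005,"rx":0,"ry":0,"rz":0},{"x":0,"y":0,"z":0.002,"rx":0,"ry":0,"rz":0}]}}

```text
time: 27.72
tool_pos: [0.509, 0.1147, 0.0615]
ee_rot: [3.14, 0.0, -0.209]
wrist_force: [-0.6, -0.3, -0.8]
width: 0.0003
```

{"fn": "jog_arm", "kwargs": {"series": [{"x":0,"y":0,"z":0.002,"rx":0,"ry":0,"rz":0},{"x":0,"y":0,"z":0.002,"rx":0,"ry":0,"rz":0}]}}

```text
time: 27.88
tool_pos: [0.5091, 0.1148, 0.0571]
ee_rot: [3.14, 0.0, -0.209]
wrist_force: [-0.5, 0.1, 8.1]
width: 0.0005
```

{"fn": "jog_arm", "kwargs": {"series": [{"x":0,"y":0,"z":0.002,"rx":0,"ry":0,"rz":0},{"x":0,"y":0,"z":0.002,"rx":0,"ry":0,"rz":0}]}}

```text
time: 28.05
tool_pos: [0.509, 0.1147, 0.0561]
ee_rot: [3.14, -0.0, -0.209]
wrist_force: [-4.6, -1.5, 10.5]
width: 0.0006
```

{"fn": "jog_arm", "kwargs": {"series": [{"x":0,"y":0,"z":0.002,"rx":0,"ry":0,"rz":0},{"x":0,"y":0,"z":0.002,"rx":0,"ry":0,"rz":0}]}}

```text
time: 28.22
tool_pos: [0.509, 0.1147, 0.0561]
ee_rot: [3.141, -0.001, -0.209]
wrist_force: [-3.3, 0.3, 8.4]
width: 0.0004
```

{"fn": "jog_arm", "kwargs": {"series": [{"x":0,"y":0,"z":0.004,"rx":0,"ry":0,"rz":0},{"x":0,"y":0,"z":0.004,"rx":0,"ry":0,"rz":0}]}}

```text
time: 28.38
tool_pos: [0.5088, 0.1146, 0.0535]
ee_rot: [3.141, -0.003, -0.209]
wrist_force: [-5.7, -1.2, 12.2]
width: 0.0004
```

{"fn": "jog_arm", "kwargs": {"series": [{"x":0,"y":0,"z":0.005,"rx":0,"ry":0,"rz":0},{"x":0,"y":0,"z":0.005,"rx":0,"ry":0,"rz":0}]}}

```text
time: 28.55
tool_pos: [0.5088, 0.1146, 0.0519]
ee_rot: [3.141, -0.005, -0.209]
wrist_force: [-10.7, -1.5, 27.3]
width: 0.0002
```

{"fn": "jog_arm", "kwargs": {"series": [{"x":0,"y":0,"z":0.006,"rx":0,"ry":0,"rz":0},{"x":0,"y":0,"z":0.006,"rx":0,"ry":0,"rz":0}]}}

```text
time: 28.72
tool_pos: [0.5089, 0.1146, 0.052]
ee_rot: [-3.142, -0.008, -0.208]
wrist_force: [-11.9, -1.9, 25.1]
width: 0.0001
```

{"fn": "jog_arm", "kwargs": {"series": [{"x":0,"y":0,"z":-0.015,"rx":0,"ry":0,"rz":0},{"x":0,"y":0,"z":-0.015,"rx":0,"ry":0.3,"rz":0},{"x":0,"y":-0.03,"z":0,"rx":0,"ry":0,"rz":0},{"x":0,"y":-0.03,"z":0,"rx":0,"ry":0,"rz":0},{"x":0,"y":-0.03,"z":0,"rx":0,"ry":0,"rz":0},{"x":0,"y":-0.03,"z":0,"rx":0,"ry":0,"rz":0},{"x":0,"y":-0.022,"z":0,"rx":0,"ry":0,"rz":0},{"x":0,"y":0,"z":0,"rx":0,"ry":0,"rz":0},{"x":0,"y":0,"z":0,"rx":0,"ry":0,"rz":0}]}}

```text
time: 29.47
tool_pos: [0.5418, 0.2584, 0.0892]
ee_rot: [-3.138, -0.023, -0.212]
wrist_force: [-0.5, -0.4, 1.0]
width: 0.0002
```

```bash
python3 t.py b .07; python3 - <<'E'
from bench import cams
import cv2
s=cams.snapshot("scene");i=s["img"][:,:,::-1];cv2.imwrite("pics/s19z.png",cv2.resize(i[180:320,230:350],None,fx=4.2,fy=4.2,interpolation=cv2.INTER_CUBIC))
E
```

```text
now [0.5418 0.2584 0.0892] [-3.138 -0.023 -0.212] [-0.5 -0.4  1. ] 0.0002 29.4667
n 2 xyz [-0.0017 -0.0022  0.0096] r [-0.1  -0.67  0.06] |d| 0.01 |w| 0.68
straight dxyz tool [-0.0035 -0.0044  0.0192]
```

View pics/s19z.png

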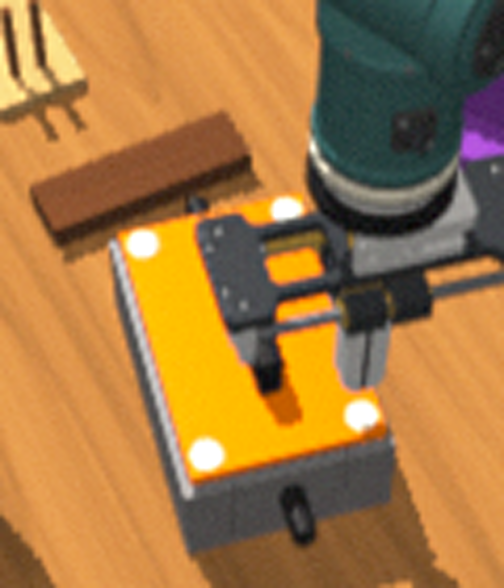

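{"fn": "jog_arm", "kwargs": {"series": [{"x":-0.003,"y":-0.004,"z":0.008,"rx":-0.1,"ry":-1.0,"rz":0},{"x":0,"y":0,"z":0.008,"rx":0,"ry":0,"rz":0},{"x":0,"y":0,"z":0,"rx":0,"ry":0,"rz":0},{"x":0,"y":0,"z":0,"rx":0,"ry":0,"rz":0}]}}

```text
time: 29.85
tool_pos: [0.539, 0.2593, 0.0709]
ee_rot: [3.142, -0.003, -0.217]
wrist_force: [-0.0, 0.2, -0.5]
width: 0.0001
```

```bash
python3 t.py b .06
```

```text
now [0.539  0.2593 0.0709] [ 3.142e+00 -3.000e-03 -2.170e-01] [-0.   0.2 -0.5] 0.0001 29.85
n 2 xyz [-0.0001 -0.0021  0.0054] r [ 0.   -0.08 -0.07] |d| 0.0058 |w| 0.1
straight dxyz tool [-0.0002 -0.0042  0.0109]
```

{"fn": "jog_arm", "kwargs": {"series": [{"x":0,"y":-0.004,"z":0.004,"rx":0,"ry":0,"rz":0},{"x":0,"y":-0.001,"z":0.004,"rx":0,"ry":0,"rz":0},{"x":0,"y":0,"z":0.004,"rx":0,"ry":0,"rz":0},{"x":0,"y":0,"z":0.003,"rx":0,"ry":0,"rz":0}]}}

```text
time: 30.18
tool_pos: [0.5405, 0.2629, 0.0557]
ee_rot: [-3.141, -0.003, -0.22]
wrist_force: [-3.2, -0.4, 8.5]
width: 0.0007
```

{"fn": "jog_arm", "kwargs": {"series": [{"x":0,"y":0,"z":0.004,"rx":0,"ry":0,"rz":0},{"x":0,"y":0,"z":0.005,"rx":0,"ry":0,"rz":0}]}}

```text
time: 30.35
tool_pos: [0.5403, 0.2631, 0.0517]
ee_rot: [-3.141, -0.004, -0.219]
wrist_force: [-8.5, -3.9, 24.3]
width: 0.0004
```

{"fn": "jog_arm", "kwargs": {"series": [{"x":0,"y":0,"z":0.006,"rx":0,"ry":0,"rz":0},{"x":0,"y":0,"z":0.006,"rx":0,"ry":0,"rz":0}]}}

```text
time: 30.52
tool_pos: [0.5404, 0.2631, 0.0517]
ee_rot: [-3.139, -0.007, -0.219]
wrist_force: [-9.2, -4.0, 21.5]
width: 0.0005
```

{"fn": "jog_arm", "kwargs": {"series": [{"x":0,"y":0,"z":-0.015,"rx":0,"ry":0,"rz":0},{"x":0,"y":0,"z":-0.015,"rx":0,"ry":0,"rz":0},{"x":0.03,"y":0,"z":0,"rx":0,"ry":0,"rz":0},{"x":0.03,"y":0,"z":0,"rx":0,"ry":0,"rz":0},{"x":0.028,"y":0,"z":0,"rx":0,"ry":0,"rz":0},{"x":0,"y":0,"z":0,"rx":0,"ry":0,"rz":0},{"x":0,"y":0,"z":0,"rx":0,"ry":0,"rz":0}]}}

```text
time: 31.1
tool_pos: [0.629, 0.2446, 0.0883]
ee_rot: [-3.136, -0.013, -0.216]
wrist_force: [-0.1, -0.1, -0.9]
width: 0.0004
```

```bash
python3 t.py c .065; python3 - <<'E'
from bench import cams
import cv2
s=cams.snapshot("scene");i=s["img"][:,:,::-1];cv2.imwrite("pics/s20z.png",cv2.resize(i[180:320,230:350],None,fx=4.2,fy=4.2,interpolation=cv2.INTER_CUBIC))
E
```

```text
now [0.629  0.2446 0.0883] [-3.136 -0.013 -0.216] [-0.1 -0.1 -0.9] 0.0004 31.1
n 2 xyz [0.0013 0.0003 0.0117] r [-0.17 -0.38 -0.04] |d| 0.0117 |w| 0.42
straight dxyz tool [0.0025 0.0007 0.0233]
```

View pics/s20z.png

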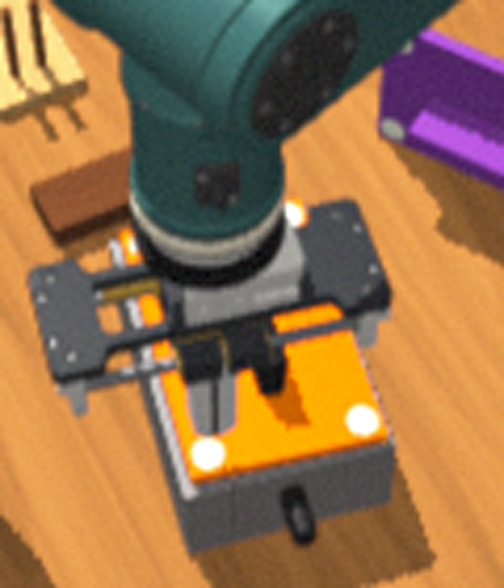

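{"fn": "jog_arm", "kwargs": {"series": [{"x":0.002,"y":0,"z":0.008,"rx":-0.2,"ry":-0.6,"rz":0},{"x":0,"y":0,"z":0.008,"rx":0,"ry":0,"rz":0},{"x":0,"y":0,"z":0.005,"rx":0,"ry":0,"rz":0},{"x":0,"y":0,"z":0.002,"rx":0,"ry":0,"rz":0}]}}

```text
time: 31.48
tool_pos: [0.6281, 0.245, 0.0627]
ee_rot: [-3.14, -0.0, -0.214]
wrist_force: [0.2, 0.5, 0.2]
width: 0.0004
```

```bash
python3 t.py c .06
```

```text
now [0.6281 0.245  0.0627] [-3.14  -0.    -0.214] [0.2 0.5 0.2] 0.0004 31.4833
n 2 xyz [0.0019 0.0004 0.0014] r [-0.04 -0.    0.02] |d| 0.0024 |w| 0.04
straight dxyz tool [0.0038 0.0007 0.0027]
```

{"fn": "jog_arm", "kwargs": {"series": [{"x":0.003,"y":0,"z":0.001,"rx":0,"ry":0,"rz":0},{"x":0,"y":0,"z":0.003,"rx":0,"ry":0,"rz":0},{"x":0,"y":0,"z":0.004,"rx":0,"ry":0,"rz":0}]}}

```text
time: 31.73
tool_pos: [0.6302, 0.2448, 0.0551]
ee_rot: [-3.141, -0.001, -0.212]
wrist_force: [-1.8, -0.4, 9.0]
width: 0.0001
```

{"fn": "jog_arm", "kwargs": {"series": [{"x":0,"y":0,"z":0.005,"rx":0,"ry":0,"rz":0},{"x":0,"y":0,"z":0.005,"rx":0,"ry":0,"rz":0},{"x":0,"y":0,"z":0.006,"rx":0,"ry":0,"rz":0}]}}

```text
time: 31.98
tool_pos: [0.631, 0.245, 0.0515]
ee_rot: [-3.138, -0.007, -0.212]
wrist_force: [-10.7, -3.7, 23.8]
width: 0.0007
```

{"fn": "jog_arm", "kwargs": {"series": [{"x":0,"y":0,"z":0.006,"rx":0,"ry":0,"rz":0},{"x":0,"y":0,"z":0.006,"rx":0,"ry":0,"rz":0}]}}

```text
time: 32.15
tool_pos: [0.6311, 0.245, 0.0516]
ee_rot: [-3.137, -0.012, -0.212]
wrist_force: [-7.0, -3.6, 16.7]
width: 0.0002
```

{"fn": "jog_arm", "kwargs": {"series": [{"x":0,"y":0,"z":-0.015,"rx":0,"ry":0,"rz":0},{"x":0,"y":0,"z":-0.015,"rx":0,"ry":0,"rz":0},{"x":0,"y":0.03,"z":0,"rx":0,"ry":0,"rz":0},{"x":0,"y":0.03,"z":0,"rx":0,"ry":0,"rz":0},{"x":0,"y":0.03,"z":0,"rx":0,"ry":0,"rz":0},{"x":0,"y":0.03,"z":0,"rx":0,"ry":0,"rz":0},{"x":0,"y":0.025,"z":0,"rx":0,"ry":0,"rz":0},{"x":0,"y":0,"z":0,"rx":0,"ry":0,"rz":0},{"x":0,"y":0,"z":0,"rx":0,"ry":0,"rz":0}]}}

```text
time: 32.9
tool_pos: [0.6003, 0.1009, 0.088]
ee_rot: [-3.132, -0.022, -0.206]
wrist_force: [-0.3, -0.4, -0.3]
width: 0.0005
```

```bash
python3 t.py d .065; python3 - <<'E'
from bench import cams
import cv2
s=cams.snapshot("scene");i=s["img"][:,:,::-1];cv2.imwrite("pics/s21z.png",cv2.resize(i[180:320,230:350],None,fx=4.2,fy=4.2,interpolation=cv2.INTER_CUBIC))
E
```

```text
now [0.6003 0.1009 0.088 ] [-3.132 -0.022 -0.206] [-0.3 -0.4 -0.3] 0.0005 32.9
n 2 xyz [-0.0001  0.0041  0.0115] r [-0.29 -0.64  0.25] |d| 0.0122 |w| 0.75
straight dxyz tool [-0.0003  0.0083  0.0229]
```

View pics/s21z.png

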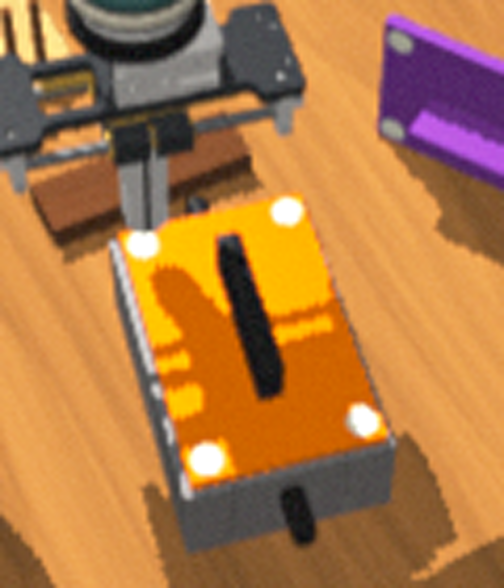

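{"fn": "jog_arm", "kwargs": {"series": [{"x":0,"y":0.006,"z":0.006,"rx":-0.4,"ry":-1.0,"rz":0.2},{"x":0,"y":0,"z":0.007,"rx":0,"ry":0,"rz":0},{"x":0,"y":0,"z":0,"rx":0,"ry":0,"rz":0},{"x":0,"y":0,"z":0,"rx":0,"ry":0,"rz":0}]}}

```text
time: 33.28
tool_pos: [0.5999, 0.0982, 0.0733]
ee_rot: [-3.139, -0.003, -0.205]
wrist_force: [-1.1, 0.4, 0.5]
width: 0.0012
```

```bash
python3 t.py d .06
```

```text
now [0.5999 0.0982 0.0733] [-3.139e+00 -3.000e-03 -2.050e-01] [-1.1  0.4  0.5] 0.0012 33.2833
n 2 xyz [-0.      0.0027  0.0066] r [-0.09 -0.09  0.27] |d| 0.0072 |w| 0.3
straight dxyz tool [-0.0001  0.0054  0.0133]
```

{"fn": "jog_arm", "kwargs": {"series": [{"x":0,"y":0.005,"z":0.003,"rx":0,"ry":0,"rz":0.3},{"x":0,"y":0.001,"z":0.004,"rx":0,"ry":0,"rz":0},{"x":0,"y":0,"z":0.004,"rx":0,"ry":0,"rz":0},{"x":0,"y":0,"z":0.003,"rx":0,"ry":0,"rz":0},{"x":0,"y":0,"z":0.003,"rx":0,"ry":0,"rz":0}]}}

```text
time: 33.7
tool_pos: [0.5989, 0.0936, 0.0551]
ee_rot: [-3.139, -0.003, -0.208]
wrist_force: [-1.9, -1.2, 6.0]
width: 0.0007
```

{"fn": "jog_arm", "kwargs": {"series": [{"x":0,"y":0,"z":0.005,"rx":0,"ry":0,"rz":0},{"x":0,"y":0,"z":0.005,"rx":0,"ry":0,"rz":0},{"x":0,"y":0,"z":0.006,"rx":0,"ry":0,"rz":0}]}}

```text
time: 33.95
tool_pos: [0.5991, 0.0933, 0.051]
ee_rot: [-3.139, -0.007, -0.208]
wrist_force: [-11.6, -1.7, 27.5]
width: 0.0004
```

{"fn": "jog_arm", "kwargs": {"series": [{"x":0,"y":0,"z":0.006,"rx":0,"ry":0,"rz":0},{"x":0,"y":0,"z":0.006,"rx":0,"ry":0,"rz":0}]}}

```text
time: 34.12
tool_pos: [0.5992, 0.0933, 0.0511]
ee_rot: [-3.138, -0.011, -0.208]
wrist_force: [-9.9, -0.6, 20.8]
width: 0.0003
```

All four corners stalled hard at 20-27 N (d finally at a reading of 0.051). I'll withdraw and look.

{"fn": "jog_arm", "kwargs": {"series": [{"x":0,"y":0,"z":-0.015,"rx":0,"ry":0,"rz":0},{"x":0,"y":0,"z":-0.025,"rx":0,"ry":0.3,"rz":0},{"x":0,"y":0,"z":-0.03,"rx":0,"ry":0.3,"rz":0},{"x":-0.02,"y":0.02,"z":-0.03,"rx":0,"ry":0,"rz":0},{"x":-0.03,"y":0.02,"z":-0.02,"rx":0,"ry":0,"rz":0},{"x":-0.035,"y":0.02,"z":0,"rx":0,"ry":0,"rz":0},{"x":-0.035,"y":0.02,"z":0,"rx":0,"ry":0,"rz":0},{"x":-0.035,"y":0.02,"z":0,"rx":0,"ry":0,"rz":0},{"x":-0.035,"y":0.02,"z":0,"rx":0,"ry":0,"rz":0},{"x":0,"y":0,"z":0,"rx":0,"ry":0,"rz":0}]}}

```text
time: 34.95
tool_pos: [0.3793, 0.0131, 0.1721]
ee_rot: [-3.138, -0.029, -0.205]
wrist_force: [-0.3, -0.4, 1.4]
width: 0.0006
```

```bash
python3 - <<'E'
from plan import *
from bench import cams,robot
print(robot.get_obs()["tool_pos"])
fx=5
for n,(x0,y0,x1,y1),S in (("scene",(245,215,340,325),SC),("top",(170,140,270,220),TOP)):
    s=cams.snapshot(n);i=s["img"][:,:,::-1].copy();cv2.imwrite(f"pics/{n}22.png",i)
    cv2.imwrite(f"pics/{n}22z.png",cv2.resize(i[y0:y1,x0:x1],None,fx=fx,fy=fx,interpolation=cv2.INTER_CUBIC))
E
```

```text
[0.37927378 0.01307576 0.17207022]
```

View pics/scene22z.png

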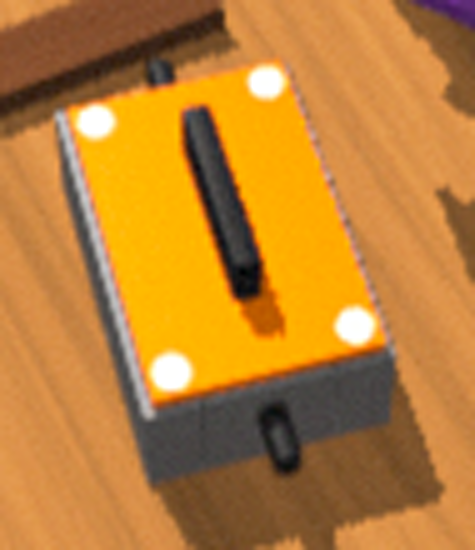

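View pics/top22.png

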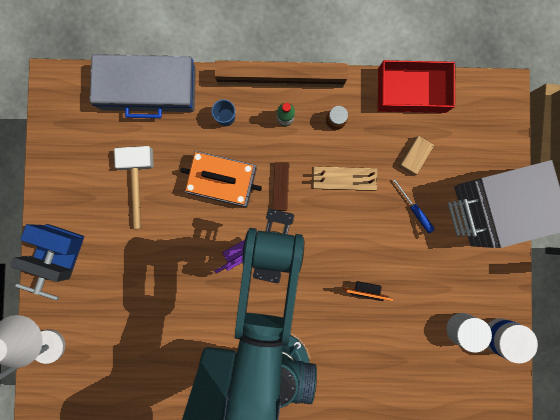

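```bash
python3 - <<'E'
from plan import *
def dots(img,x0,y0,x1,y1):
    c=cv2.resize(img[y0:y1,x0:x1],None,fx=4,fy=4,interpolation=cv2.INTER_CUBIC)
    m=(c.min(axis=2)>190).astype(np.uint8)
    n,_,st,ce=cv2.connectedComponentsWithStats(m)
    return [((ce[k]+.5)/4-.5+[x0,y0],st[k,4]) for k in range(1,n) if 60<st[k,4]<1500]
a=dots(cv2.imread("pics/scene22.png"),250,220,335,305);b=dots(cv2.imread("pics/top22.png"),186,150,256,208)
print([(x.round(1),s) for x,s in a],[(x.round(1),s) for x,s in b])
for z in(.08,.086):
    A=onz(SC,[x for x,_ in a],z);B=onz(TOP,[x for x,_ in b],z)
    print(z,A.round(4)[:,:2].tolist(),B.round(4)[:,:2].tolist(),A.mean(0),B.mean(0))
# triangulate matches
O1,O2=SC["origin"],TOP["origin"]
for x,_ in a:
    p1=onz(SC,[x],.08)[0];y=min(b,key=lambda t:np.linalg.norm(onz(TOP,[t[0]],.08)[0]-p1))[0]
    d1=p1-O1;d2=onz(TOP,[y],.08)[0]-O2
    M=np.c_[d1,-d2];t=np.linalg.lstsq(M,O2-O1,rcond=None)[0];print(((O1+t[0]*d1+O2+t[1]*d2)/2).round(4),np.linalg.norm(O1+t[0]*d1-O2-t[1]*d2).round(4))
E
```

```text
[(array([297.7, 231. ]), np.int32(476)), (array([263.6, 238.9]), np.int32(516)), (array([315.6, 279.7]), np.int32(598)), (array([278.8, 289. ]), np.int32(668))] [(array([197.5, 156.5]), np.int32(372)), (array([247.6, 168.3]), np.int32(364)), (array([190.1, 187. ]), np.int32(359)), (array([240.3, 198.7]), np.int32(373))]
0.08 [[0.5074, 0.1122], [0.5993, 0.0922], [0.5402, 0.2631], [0.6322, 0.2433]] [[0.6317, 0.2474], [0.5989, 0.0964], [0.5395, 0.2672], [0.507, 0.1166]] [0.56977306 0.17770066 0.08      ] [0.56929257 0.18190454 0.08      ]
0.086 [[0.5095, 0.116], [0.6009, 0.0961], [0.5422, 0.266], [0.6336, 0.2463]] [[0.6309, 0.2465], [0.5982, 0.0961], [0.539, 0.2663], [0.5066, 0.1162]] [0.57155789 0.18109734 0.086     ] [0.56867025 0.18126473 0.086     ]
[0.5078 0.1156 0.0843] 0.0025
[0.5994 0.0956 0.0843] 0.0024
[0.5404 0.2658 0.0841] 0.0028
[0.6322 0.2461 0.0844] 0.0025
```

The dots triangulate to equal heights (spread 0.3 mm), so the lid is flat. It has also dropped about 6 mm from the resting position. The bystanders show at the same pixels as at the start, and the gripper is clear.

```bash
python3 - <<'E'
from bench import robot,ticket
o=robot.get_obs();print(o["time"],o["tool_pos"],o["wrist_force"].round(1))
print(ticket.close_job())
E
```

```text
35.05 [0.38431899 0.01378738 0.17292352] [-0.4  0.  -0. ]
the job is handed in; nothing more can be done
None
```

I finished the job and handed it in at 35 s. I took the orange lid out of the rack by its upper edge, laid it flat on the bench handle up, and let go. I then carried it by its handle onto the dry box and pressed the corners home in the order a, b, c, d.

**Checks that passed:**
- **Pressing:** every corner stopped moving under about 20–27 N, well above the 8 N yield. The stops read 0.0510–0.0520 m, about 6 mm below first contact.
- **Lid flat:** the four dots came out at 84.1–84.4 mm. In the scene view the lid sits about 6 mm lower than when it was only resting on the gasket.
- **Surroundings:** by eye in the top picture, the bystanders I could see stood where they began. The arm was over the purple lid in that view, so I could not fully check it. The gripper was clear of everything.

**What went wrong or disagreed:**
- **First two grips missed:** they closed on air above the lid. The pictures showed the fingertips about 28 mm short of the reported TCP. I corrected for that, and the third grip held.
- **Dot height:** it should be 80 mm, not 84 mm. All four are off alike and the two cameras' rays miss each other by 2.5 mm, so I take it as calibration error.
- **Corner a:** it stopped at the highest reading, 1 mm above d. I did not press it again, because the dots showed the lid level.

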